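# Raise the weighing hood window to its mark

## Robot

A 6-joint arm with a two-finger parallel gripper is mounted at the origin on a cart in front of the work surface, level with it; the furniture and walls round the work are solid. World frame = base frame: x ahead of the robot, y to its left, z up, the work surface at z = 0. Lengths are in mm, angles in rad, forces in N, time in s.
With the tool pointing down it reaches from about 325 to 1000 mm from the base axis. Payload 5.1 kg.
Tool frame: the origin (TCP) lies at the very end of the fingers, on their centre line; the grasp point (between the pads) lies r.tcp_to_grasp behind it (r.tcp_to_grasp is the distance from the TCP to the grasp point, in mm); z points along the fingers, x is the direction in which the jaws open and shut, and the axes are right-handed (so a half turn about z gives the same grasp; the last joint's range is limited). The gripper opens to 85 mm and grips with 20 to 120 N. Pads are 22 mm wide; open, the fingers measure 114 mm over their backs; the gripper's body (76 mm by 85 mm) begins 54 mm behind the grasp point. The pads swing forward as they close: fully open they stand 13 mm farther back than shut.
Start: joints at [-1.385, 0.124, 1.65, -0, 1.367, -0.083], TCP at [172.591, -626.655, 231.322] pointing down, gripper open.
Joint ranges: [-2.61, 2.61], [-1.02, 2.33], [0.03, 2.71], [-1.35, 4.49], [0.32, 2.68], [-2.91, 2.91]. Speed limits (rad/s): [2.57, 2.57, 3.14, 3.14, 3.14, 3.14].

## Interface

Orientations are given as a rotation vector (axis times angle).
In Python, from plant import sense, viewer, finish_job, r gives the robot as it stands. The module is installed in compiled form; this text tells all that it offers.
- The arm moves only by the tool send_rows, never from a script. Its argument "steps" is a list of rows, each a list of 7 numbers: the shift along the tool's x, y, z in m, then the turn, a rotation vector about the tool's x, y, z in degrees, then the opening in per cent of the stroke, from 0 (shut) to 100 (fully open). In form: [[tx, ty, tz, wx, wy, wz, hand], ...]. A call has 1 to 10 rows; each row is the pose to reach, as a shift and turn from the pose measured when the call began, along the tool's axes at that moment; what a row does not reach only later rows make up. A row lasts 1/12 s, in which the tool goes at most 41.7 mm and 7.16 degrees, less where a joint would pass 70% of its speed; a pose out of reach is approached as far as the arm can. A call with a gripper value outside its range is refused whole. The fingers move at their own pace and stop on an object; the grip force is fixed at half the most. Time passes only in rows, so rows that repeat a pose let the fingers close. It gives the time, the measured TCP pose, the force and the opening at its end, in the units of the state.
- sense(): the state, without advancing time (a new reading comes with each control period).
- viewer.capture(name): name is "scene" or "side" or "wrist"; returns a dict with "pixels" (384x512x3 uint8, red, green, blue), "fov_y" (degrees; the focal length in pixels is half the picture's height over the tangent of half this angle, whatever the lens; pixels are square), "cx", "cy" (the principal point, pixels), "extrinsics" (4x4, takes a point from camera to world coordinates). Camera axes: x right, y down, z forward; pixel columns grow to the right and rows downward; lengths in mm; the calibration is good to about 2 mm. A picture is of the moment at which its call begins. There is no depth.
- finish_job(): hands the job in, once; it reports no verdict.
The state is a dict: "time_s": time; "qpos": joint angles; "joint_velocities": joint speeds; "effort": joint torques, N m; "eef_pos": TCP position; "ee_rot": TCP orientation; "wrist_force": force on the tool from outside, world axes, zero at the start; "torque": the same for the moment, N m; "finger_gap": finger opening in mm.
Only numpy, scipy, OpenCV 4.12 (cv2) and the standard library are available. Lean on these libraries where they do the work, as an engineer would, in place of code of your own. Each camera call takes 0.05 s, during which the arm holds its last target.

## Task

Open the weighing hood for work without gripping anything: with the fingertips push the red catch tab fully outward (to the hood's right), so that its tongue frees the window, then push the counterweighted window up from beneath its blue lip until the red pointer on the window is level with the yellow mark on the left rail, and back away. Leave the yellow mark where it is set and do not disturb the loose things on the table.

Things in the scene. Friction and masses are not known exactly. Their poses are not given: they have to be found in the camera images.
- hood: Grey weighing hood fixed to the table, 260 deep x 326 wide x 330 mm high. Origin: under the centre of its base; x from its front to its back, y to its left, z up. The front slopes back at 50 degrees from the table, starting 130 mm in front of the origin at 60 mm height. The clear window runs in two aluminium rails; a yellow counterweight runs outside the right cheek
- window (a joint): Travel of the clear window up the slope, m: 0 shut (start), at most 0.145. A counterweight balances it: it stays where it is left; pushing takes about 3 N along the slope plus 12 N per m/s. With the catch shut it can rise only about 6 mm
- lip_nose (a point): Middle of the robot-side edge of the window's blue lip; x into the window (square to the pane), y to the hood's left, z up the slope (window travel). The lip is a ledge 240 mm long, 14 mm thick (z +-7 mm), 36 mm proud of the pane; nose radius 7 mm; black rubber on its upper side. Beneath it is free, down to the sill (z = -22 mm when shut, at x = +30 mm and deeper)
- catch (a joint): Travel of the sliding catch, m: 0 shut, 0.034 fully out to the hood's right (-y); over 0.024 its tongue is clear of the lip. Starts at 0 to 0.006. About 2 N of friction, stays where left
- catch_tab (a point): Inner (+y) face of the catch's red tab on the right rail, where it is pushed; moves with it; axes as lip_nose. The tab is a plate 12 mm thick (toward -y), x from -18 mm (free end) to +34 mm, z +-17 mm. Beside its inner face: steel tongue at x = +27 mm and deeper, top at z = -3 mm; shut lip out to x = +15 mm, top at z = -19 mm
- pointer_tip (a point): Tip of the small red pointer at the left edge of the window, level with the lip; moves with the window; axes as lip_nose
- mark_tip (a point): Inner tip of the yellow arrow-shaped height mark (20 x 14 mm, black screw) on the left aluminium rail; axes as lip_nose. It lies 65 to 120 mm up the slope from the pointer's shut position; when the window is right, the pointer tip is at z = 0 of this frame. A push would shove it along the rail: do not touch it
- post: Loose bystander on the table in front of or to the right of the hood, to be left alone: white spacer post, 17 mm across, 60 mm high. Origin: centre of its underside as built
- star_knob: Loose bystander on the table in front of or to the right of the hood, to be left alone: black star knob with a steel stud, 36 x 40 x 46 mm high. Origin: centre of its underside as built
- jar: Loose bystander on the table in front of or to the right of the hood, to be left alone: clear jar with a red lid, 57 mm across, 75 mm high. Origin: centre of its underside as built
- driver: Loose bystander on the table in front of or to the right of the hood, to be left alone: screwdriver with a red handle, lying, 187 mm long, 27 mm high. Origin: centre of its underside as built
- collar: Loose bystander on the table in front of or to the right of the hood, to be left alone: grey shaft collar, 28 x 30 x 12 mm high. Origin: centre of its underside as built
- pen: Loose bystander on the table in front of or to the right of the hood, to be left alone: black and white marker pen, lying, 135 mm long, 16 mm high. Origin: centre of its underside as built

How it is judged:
By the outcome, as a careful person would: the job done as asked, in the order asked, and still so for the second after the job is handed in, with the robot touching nothing.
It also fails if it takes over 48 s, if anything falls off the work surface, if the arm or the gripper's body presses on something with over 40 N, if the wrist force passes 120 N, or if a joint passes its speed limit or range.

## Working session

There is one attempt and no reset: what is moved stays moved. The work goes in short steps, Python scripts to look and compute and a tool call to move; the robot and the scene stay as the last step left them, time stands still between calls to the robot, and variables do not carry over. Pictures are saved under pics/ and viewed, and the job is handed in when it is done.

Besides the shell and the picture viewer there is one more tool, called after "Call:" by a JSON object that holds its "fn" and its "kwargs". send_rows: Moves the arm, as the interface text tells. Its arguments: {"type":"object","properties":{"steps":{"type":"array"}},"required":["steps"]}

```bash
mkdir -p pics
cat > h.py <<'E'
import numpy as np, cv2
from plant import sense, viewer, finish_job, r
def cap(n,f):
    c=viewer.capture(n); cv2.imwrite(f'pics/{f}.png',c['pixels'][:,:,::-1]); np.savez(f'pics/{f}.npz',**c); return c
def load(f): return dict(np.load(f'pics/{f}.npz'))
def ray(c,u,v):
    f=c['pixels'].shape[0]/2/np.tan(np.radians(float(c['fov_y']))/2)
    d=np.array([(u-c['cx'])/f,(v-c['cy'])/f,1]); T=c['extrinsics']
    d=T[:3,:3]@d; return T[:3,3],d/np.linalg.norm(d)
def proj(c,P):
    f=c['pixels'].shape[0]/2/np.tan(np.radians(float(c['fov_y']))/2)
    T=c['extrinsics']; p=T[:3,:3].T@(np.asarray(P,float)-T[:3,3]); return np.array([c['cx']+f*p[0]/p[2],c['cy']+f*p[1]/p[2]])
def tri(*rs):
    A=0;b=0
    for o,d in rs:
        M=np.eye(3)-np.outer(d,d);A=A+M;b=b+M@o
    p=np.linalg.solve(A,b); return p,[np.linalg.norm((np.eye(3)-np.outer(d,d))@(p-o)) for o,d in rs]
E
python3 - <<'E'
from h import *
np.set_printoptions(precision=3,suppress=True)
for n in ['scene','side','wrist']:
    c=cap(n,n+'0'); print(n,c['fov_y'],c['extrinsics'])
print(sense(), r.tcp_to_grasp)
E
```

```text
scene 51.22819270375362 [[ -0.767  -0.287   0.574 -97.363]
 [ -0.641   0.336  -0.69  627.784]
 [  0.005  -0.897  -0.442 580.795]
 [  0.      0.      0.      1.   ]]
side 42.39765603038339 [[    0.999    -0.009     0.051   443.832]
 [   -0.05     -0.411     0.91  -1188.77 ]
 [    0.013    -0.912    -0.411   618.279]
 [    0.        0.        0.        1.   ]]
wrist 62.33220441656711 [[   0.266   -0.92    -0.287  244.492]
 [  -0.964   -0.255   -0.078 -606.469]
 [  -0.002    0.298   -0.955  371.739]
 [   0.       0.       0.       1.   ]]
{'time_s': 0.15, 'qpos': array([-1.385,  0.124,  1.651,  0.   ,  1.368, -0.083]), 'joint_velocities': array([-0.001, -0.002, -0.004, -0.001,  0.   , -0.   ]), 'effort': array([  0.001, -42.423, -36.601,  -0.   ,   0.005,  -0.   ]), 'eef_pos': array([ 172.51 , -626.192,  230.346]), 'ee_rot': array([-2.498,  1.903,  0.002]), 'wrist_force': array([-0.501, -0.79 , -0.291]), 'torque': array([-0.004, -0.09 , -0.011]), 'finger_gap': 85.30195472064618} 18.700000000000003
```

View pics/scene0.png

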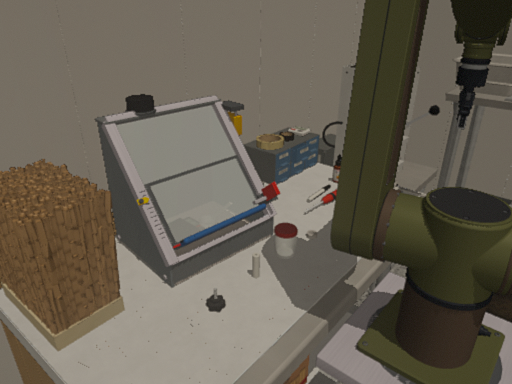

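View pics/side0.png

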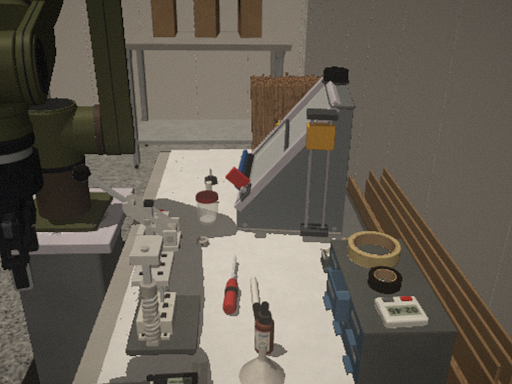

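View pics/wrist0.png

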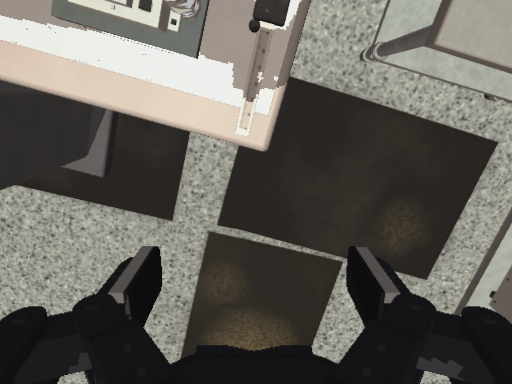

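Run:
```python
from h import *
a=cv2.imread('pics/scene0.png')[80:330,90:340]; cv2.imwrite('pics/s_z.png',cv2.resize(a,(600,600),interpolation=cv2.INTER_CUBIC))
a=cv2.imread('pics/side0.png')[60:260,180:380]; cv2.imwrite('pics/d_z.png',cv2.resize(a,(600,600),interpolation=cv2.INTER_CUBIC))
```

```text
(no output)
```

View pics/s_z.png

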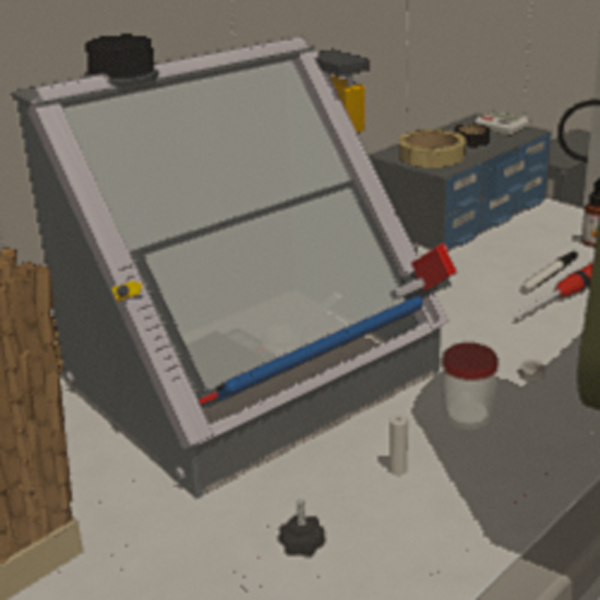

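View pics/d_z.png

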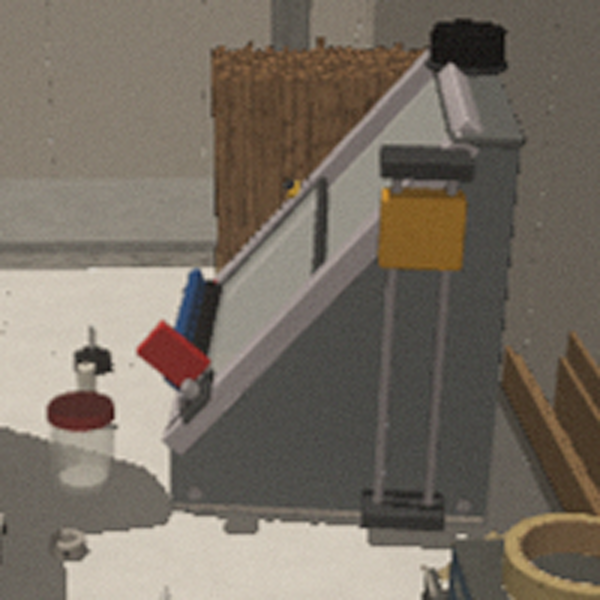

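Run:
```python
from h import *
np.set_printoptions(precision=1,suppress=True)
s=load('scene0');d=load('side0')
def pl(c,u,v,z=0):
    o,dd=ray(c,u,v); return o+dd*(z-o[2])/dd[2]
FL=pl(s,170,285);FR=pl(s,272.5,234);FR2=pl(d,237.5,226);BR=pl(d,342,233)
print(FL,FR,FR2,BR,np.linalg.norm(FL-FR),np.linalg.norm(FR2-BR))
for (n,u,v) in [('post',256,276),('knob',216,304),('jar',287,250),('drv',330,200),('collar',311,233)]:
    print(n,pl(s,u,v))
for (n,u,v) in [('jar',207,219),('collar',203,241),('drvhandle',231,300),('drv tip',235,262),('pen',255,290)]: print(n,pl(d,u,v))
```

```text
[496.7 208.8   0. ] [ 451.8 -103.5    0. ] [455.1 -84.6   0. ] [ 714.8 -127.4    0. ] 315.55109705149295 263.23984507267556
post [371.5  61.7   0. ]
knob [376.2 186.    0. ]
jar [378.1 -68.1   0. ]
drv [ 435.3 -376.3    0. ]
collar [ 375.6 -174.8    0. ]
jar [376.  -45.2   0. ]
collar [ 371.2 -155.9    0. ]
drvhandle [ 438.3 -384.7    0. ]
drv tip [ 447.4 -249.     0. ]
pen [ 487.6 -353.6    0. ]
```

```bash
cat >> h.py <<'E'
from scipy.spatial.transform import Rotation as R
def tool(yaw,phi):
    y=np.radians(yaw);p=np.radians(phi);h=np.array([np.cos(y),np.sin(y),0]);u=np.array([0,0,1.])
    z=np.cos(p)*h-np.sin(p)*u; x=np.array([np.sin(y),-np.cos(y),0]); return R.from_matrix(np.c_[x,np.cross(z,x),z])
def rel(P,Rt,s=None):
    s=s or sense(); R0=R.from_rotvec(s['ee_rot'])
    sh=R0.inv().apply(np.asarray(P,float)-s['eef_pos'])/1000; w=np.degrees((R0.inv()*Rt).as_rotvec())
    print('shift',np.round(sh,4),'turn',np.round(w,2))
E
python3 - <<'E'
from h import *
rel([420,-420,380],tool(-40,70)); rel([330,0,330],tool(-9,50))
E
```

```text
shift [-0.1333 -0.2934 -0.1494] turn [18.45  9.75 54.81]
shift [-0.562  -0.3182 -0.0987] turn [39.39  8.6  23.37]
```

Run:
```python
from h import *
rel([420,-420,380],tool(5,75)); rel([330,0,330],tool(-9,50))
```

```text
shift [-0.1333 -0.2934 -0.1494] turn [14.96  1.45 10.33]
shift [-0.562  -0.3182 -0.0987] turn [39.39  8.6  23.37]
```

Call:
{"fn": "send_rows", "kwargs": {"steps": [[-0.02,-0.03,-0.03,2,0,1,0],[-0.04,-0.06,-0.06,5,0.5,3,0],[-0.07,-0.09,-0.09,8,1,5,0],[-0.1,-0.12,-0.11,12,1,8,0],[-0.133,-0.15,-0.13,15,1.5,10,0],[-0.133,-0.18,-0.15,15,1.5,10,0],[-0.133,-0.21,-0.15,15,1.5,10,0],[-0.133,-0.25,-0.15,15,1.5,10,0],[-0.133,-0.29,-0.15,15,1.5,10,0],[-0.16,-0.29,-0.15,17,1.5,11,0]]}}

```text
time_s: 0.98
eef_pos: [415.2, -394.9, 376.8]
ee_rot: [-2.132, 1.971, -0.284]
wrist_force: [-0.4, 1.0, -1.5]
finger_gap: -0.0
```

Run:
```python
from h import *
s=sense();print(s['qpos'],s['eef_pos']);rel([330,0,330],tool(-9,50))
```

```text
[-0.98055264 -0.20460583  1.74850816  0.26426675  1.46168205  0.50084487] [ 415.19064475 -394.94043509  376.81357978]
shift [-0.4     0.0659  0.0329] turn [22.96  7.01 11.75]
```

Call:
{"fn": "send_rows", "kwargs": {"steps": [[-0.04,0.006,0.003,2,0.7,1,0],[-0.08,0.013,0.006,5,1.4,2,0],[-0.12,0.02,0.01,7,2,4,0],[-0.16,0.026,0.013,9,3,5,0],[-0.2,0.033,0.016,12,4,6,0],[-0.24,0.04,0.02,14,4,7,0],[-0.28,0.046,0.023,16,5,8,0],[-0.32,0.053,0.026,19,6,10,0],[-0.36,0.06,0.03,21,6.5,11,0],[-0.4,0.066,0.033,23,7,12,0]]}}

```text
time_s: 1.82
eef_pos: [396.2, -30.5, 341.5]
ee_rot: [-1.693, 1.998, -0.701]
wrist_force: [1.5, 0.5, 0.1]
finger_gap: -0.1
```

Run:
```python
from h import *
s=sense();print(s['qpos'],s['eef_pos']);rel([330,0,330],tool(-9,50))
cap('wrist','w1');cap('scene','s1');cap('side','d1')
```

```text
[-0.24841641 -1.02420896  2.36519385  0.05703782  1.12884408  1.48129344] [396.17331488 -30.54818994 341.47483852]
shift [-0.0192  0.0621 -0.0349] turn [ 1.38 -0.31 -0.36]
```

View pics/w1.png

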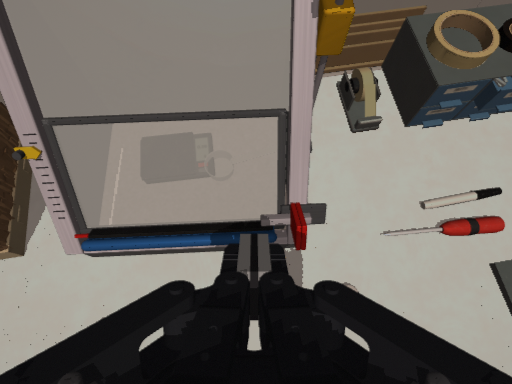

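Call:
{"fn": "send_rows", "kwargs": {"steps": [[0,0.01,0.03,0,0,0,0],[-0.02,0.02,0.04,0,0,0,0],[-0.04,0.02,0.04,0,0,0,0]]}}

```text
time_s: 2.22
eef_pos: [409.8, 9.6, 292.5]
ee_rot: [-1.708, 1.997, -0.691]
wrist_force: [-0.2, -0.5, 0.0]
finger_gap: 0.1
```

Run:
```python
from h import *
s=sense();print(s['qpos'],s['eef_pos'],s['ee_rot'])
cap('wrist','w2');
a=cv2.imread('pics/w2.png')[60:280,0:360]; cv2.imwrite('pics/w2z.png',cv2.resize(a,None,fx=2.2,fy=2.2,interpolation=cv2.INTER_CUBIC))
a=cv2.imread('pics/s1.png')[160:270,120:300]; cv2.imwrite('pics/s1z.png',cv2.resize(a,None,fx=4,fy=4,interpolation=cv2.INTER_CUBIC))
a=cv2.imread('pics/d1.png')[110:230,180:300]; cv2.imwrite('pics/d1z.png',cv2.resize(a,None,fx=5,fy=5,interpolation=cv2.INTER_CUBIC))
```

```text
[-0.07081671 -0.97615778  2.42457342 -0.06360202  1.03188412  1.66947644] [409.78745317   9.59978178 292.45051304] [-1.70775687  1.9965106  -0.69068482]
```

View pics/w2z.png

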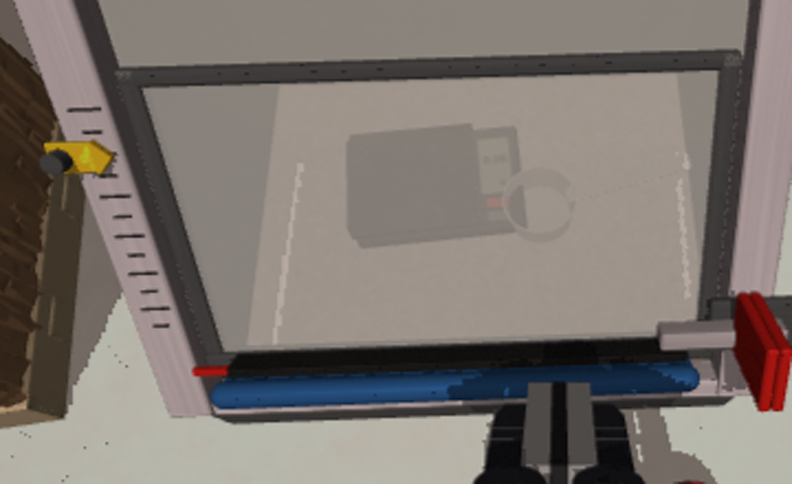

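View pics/s1z.png

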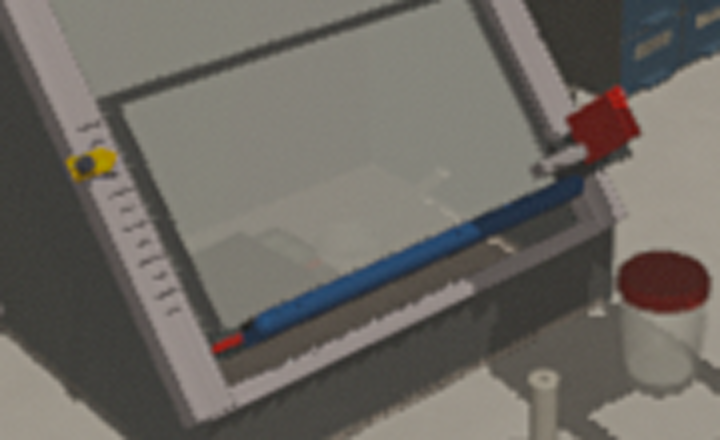

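View pics/d1z.png

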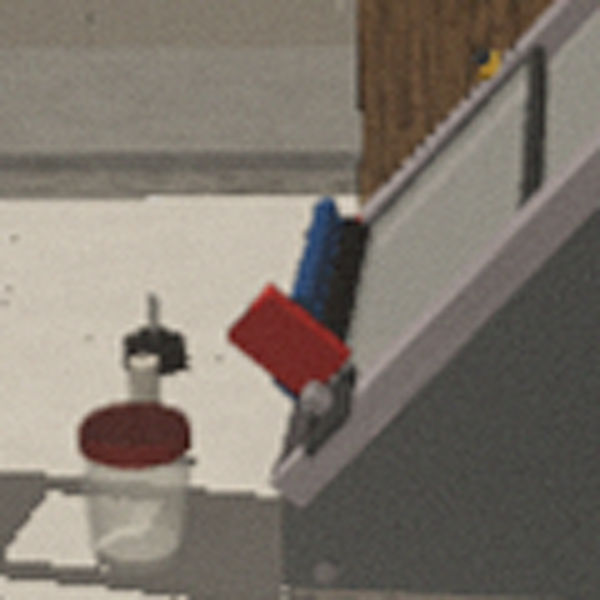

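```bash
cat >> h.py <<'E'
def comps(f,col,amin=8):
    c=load(f); hsv=cv2.cvtColor(c['pixels'],cv2.COLOR_RGB2HSV).astype(int); H,S,V=hsv[...,0],hsv[...,1],hsv[...,2]
    m={'red':((H<6)|(H>172))&(S>150)&(V>50),'yel':(H>20)&(H<32)&(S>150)&(V>90),'blue':(H>98)&(H<118)&(S>130)&(V>40)}[col]
    n,l,st,ce=cv2.connectedComponentsWithStats(m.astype(np.uint8),connectivity=8); out=[]
    for i in range(1,n):
        if st[i,4]>=amin:
            ys,xs=np.nonzero(l==i); out.append((st[i],np.round(ce[i],1),dict(L=(xs.min(),ys[xs==xs.min()].mean()),Rt=(xs.max(),ys[xs==xs.max()].mean()),T=(xs[ys==ys.min()].mean(),ys.min()),B=(xs[ys==ys.max()].mean(),ys.max()))))
    return out
E
python3 - <<'E'
from h import *
for f in ['w1','w2','s1','d1']:
  for k in ['red','yel','blue']:
    for st,ce,e in comps(f,k,6): print(f,k,st.tolist(),ce.tolist(),{a:(int(b[0]),round(float(b[1]),1)) for a,b in e.items()})
E
```

```text
w1 red [290, 203, 17, 47, 589] [298.1, 226.1] {'L': (290, 209.0), 'Rt': (306, 229.5), 'T': (295, 203.0), 'B': (299, 249.0)}
w1 red [476, 217, 29, 16, 383] [490.0, 224.3] {'L': (476, 219.0), 'Rt': (504, 225.0), 'T': (490, 217.0), 'B': (485, 232.0)}
w1 red [440, 219, 32, 16, 401] [456.7, 227.2] {'L': (440, 226.0), 'Rt': (471, 230.0), 'T': (463, 219.0), 'B': (457, 234.0)}
w1 red [75, 233, 14, 5, 54] [81.5, 235.4] {'L': (75, 236.0), 'Rt': (88, 234.5), 'T': (87, 233.0), 'B': (81, 237.0)}
w1 yel [329, 7, 23, 5, 66] [339.6, 9.1] {'L': (329, 10.0), 'Rt': (351, 8.5), 'T': (344, 7.0), 'B': (330, 11.0)}
w1 yel [13, 147, 28, 12, 210] [28.9, 151.9] {'L': (13, 148.0), 'Rt': (40, 152.0), 'T': (24, 147.0), 'B': (29, 158.0)}
w1 blue [82, 227, 195, 24, 2000] [166.9, 240.5] {'L': (82, 245.5), 'Rt': (276, 236.5), 'T': (273, 227.0), 'B': (90, 250.0)}
w2 red [333, 193, 27, 54, 981] [346.0, 219.3] {'L': (333, 218.0), 'Rt': (359, 220.0), 'T': (340, 193.0), 'B': (349, 246.0)}
w2 red [489, 215, 23, 18, 299] [502.2, 223.6] {'L': (489, 222.0), 'Rt': (511, 223.0), 'T': (509, 215.0), 'B': (506, 232.0)}
w2 red [88
[... 1731 characters left out ...]
 229.1] {'L': (184, 241.0), 'Rt': (240, 218.0), 'T': (237, 216.0), 'B': (186, 242.0)}
d1 red [226, 168, 24, 21, 266] [237.3, 177.9] {'L': (226, 176.5), 'Rt': (249, 180.0), 'T': (233, 168.0), 'B': (239, 188.0)}
d1 red [227, 279, 10, 8, 54] [231.3, 282.6] {'L': (227, 284.5), 'Rt': (236, 286.0), 'T': (231, 279.0), 'B': (231, 286.0)}
d1 red [224, 291, 11, 22, 160] [228.8, 299.7] {'L': (224, 304.5), 'Rt': (234, 297.0), 'T': (230, 291.0), 'B': (226, 312.0)}
d1 red [401, 296, 11, 5, 46] [405.7, 298.0] {'L': (401, 298.0), 'Rt': (411, 298.5), 'T': (406, 296.0), 'B': (405, 300.0)}
d1 blue [239, 151, 8, 19, 41] [242.1, 159.5] {'L': (239, 168.0), 'Rt': (246, 151.0), 'T': (245, 151.0), 'B': (239, 169.0)}
```

Run:
```python
from h import *
np.set_printoptions(precision=1,suppress=True)
W1,W2,S,D=[load(f) for f in ['w1','w2','s1','d1']]
def T(n,*o):
    p,e=tri(*[ray(c,u+.0,v) for c,u,v in o]); print(n,p,np.array(e)); return p
pt=T('ptr',(W1,75,236),(W2,88,228.5),(S,173,247))
mk=T('mark',(W1,40.5,152),(W2,50.5,131.5),(S,148.5,199.5))
ll=T('lipL',(W1,82,245.5),(W2,96,240),(S,184,241))
lr=T('lipR',(W2,317,231),(S,265.7,206))
tf=T('tabcornerfree',(W1,299,249),(W2,349,246),(S,279,192))
d=mk-pt; print('d',d)
l=lr-ll;print(np.linalg.norm(l),np.degrees(np.arctan2(-l[0],l[1]*1)),l)
for yaw in [np.degrees(np.arctan2(l[0],-l[1]))]:
    print('yaw',yaw)
```

```text
ptr [497.5 189.3  90.1] [0.4 0.1 0.4]
mark [573.8 185.1 178.2] [0.4 0.2 0.4]
lipL [478.8 172.8 104.9] [0.5 0.5 0.7]
lipR [451.3 -70.5  99.3] [0.4 0.4]
tabcornerfree [423.8 -87.8 141.1] [0.3 0.  0.3]
d [76.3 -4.2 88.2]
244.92380550853474 173.56850511716337 [ -27.4 -243.3   -5.6]
yaw -6.431494882836638
```

```bash
cat >> h.py <<'E'
def axes(yaw=-7.5,sl=50):
    a=np.radians(yaw);s=np.radians(sl);h=np.array([np.cos(a),np.sin(a),0]);u=np.array([0,0,1.])
    return np.sin(s)*h-np.cos(s)*u, np.array([-np.sin(a),np.cos(a),0]), np.cos(s)*h+np.sin(s)*u
E
python3 - <<'E'
from h import *
np.set_printoptions(precision=1,suppress=True)
W1,W2,S,D=[load(f) for f in ['w1','w2','s1','d1']]
X,Y,Z=axes()
lip=np.array([465,51,102]); lip0=lip
# tab est: y along lip
for yy in (-136,):
  tab=lip-15*X+26*Z+yy*Y
  print('tab',tab)
  for n,c in [('W1',W1),('W2',W2),('S',S),('D',D)]:
    for y in (0,-12):
      print(n,'in' if y==0 else 'out',*[f'{k}{proj(c,tab+x*X+y*Y+z*Z).round(1)}' for k,x,z in [('FU',-18,17),('FD',-18,-17),('DU',34,17),('DD',34,-17)]])
  for n,c in [('W1',W1),('W2',W2),('S',S)]: print(n,proj(c,lip+120*Y),proj(c,lip-120*Y))
for f,b in [('w1',(270,190,60,70)),('w2',(310,180,70,75)),('s1',(250,170,45,45)),('d1',(215,160,50,50))]:
    a=cv2.imread(f'pics/{f}.png')[b[1]:b[1]+b[3],b[0]:b[0]+b[2]]; a=cv2.resize(a,(300,300)); globals()[f]=a; print(f,b,300/b[2],300/b[3])
cv2.imwrite('pics/tab4.png',np.vstack([np.hstack([w1,w2]),np.hstack([s1,d1])]))
E
```

```text
tab [452.4 -84.5 131.6]
W1 in FU[292.8 224.4] FD[291.7 248.4] DU[287.2 200.5] DD[286.5 222.9]
W1 out FU[303.6 224. ] FD[302.  248.1] DU[296.8 200.2] DD[295.6 222.6]
W2 in FU[342.8 217.2] FD[338.7 245. ] DU[330.3 190.6] DD[327.2 216.2]
W2 out FU[355.3 216.9] FD[350.5 244.8] DU[341.1 190.4] DD[337.6 216. ]
S in FU[269.9 184. ] FD[275.9 196.4] DU[258.8 190.8] DD[264.5 202.7]
S out FU[273.3 182.7] FD[279.3 194.9] DU[262.2 189.5] DD[267.9 201.3]
D in FU[234.9 169.3] FD[226.1 178.8] DU[251.3 182.7] DD[242.4 191.9]
D out FU[234.3 171.2] FD[225.4 180.8] DU[250.8 184.7] DD[241.8 194. ]
W1 [ 85.  244.1] [275.4 237.7]
W2 [100. 238.] [316.  232.8]
S [184.8 241.4] [265.5 205.7]
w1 (270, 190, 60, 70) 5.0 4.285714285714286
w2 (310, 180, 70, 75) 4.285714285714286 4.0
s1 (250, 170, 45, 45) 6.666666666666667 6.666666666666667
d1 (215, 160, 50, 50) 6.0 6.0
```

View pics/tab4.png

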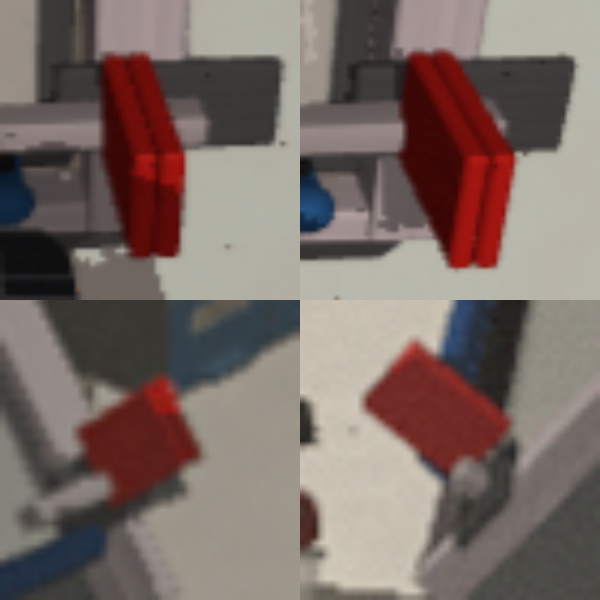

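Run:
```python
from h import *
np.set_printoptions(precision=1,suppress=True)
W1,W2,S,D=[load(f) for f in ['w1','w2','s1','d1']]
X,Y,Z=axes()
def T(n,*o):
    p,e=tri(*[ray(c,u,v) for c,u,v in o]); print(n,p,np.array(e)); return p
# inner corners
a=T('inFD',(W1,296.4,249.3),(W2,345,246.2),(S,279.2,193))-(-18*X-17*Z)
b=T('inFU',(W1,297,226.5),(W2,349,219.5),(S,273.5,184))-(-18*X+17*Z)
c=T('outFU',(W1,306,226.5),(W2,359.5,219),(D,234,168))-(-18*X+17*Z-12*Y)
d=T('outFD',(W1,305.5,249),(W2,356,246.2),(D,226,177))-(-18*X-17*Z-12*Y)
print('tab est',a,b,c,d)
lip=np.array([465,51,102])
for t in (a,b,c,d): print((t-lip)@X,(t-lip)@Y,(t-lip)@Z)
```

```text
inFD [423.7 -85.4 139.3] [0.9 1.2 2.1]
inFU [445.5 -89.6 155.9] [1.6 1.  2.4]
outFU [444.7 -96.4 164.1] [1.7 1.  2.7]
outFD [424.6 -94.8 140.2] [1.5 1.8 3.4]
tab est [448.2 -88.6 140.7] [448.3 -89.9 131.3] [449.1 -84.9 139.5] [450.6 -86.2 141.7]
-23.707516070071588 -140.58162131335297 30.650121070225502
-17.411663612112463 -141.89731947530174 23.63274685058108
-22.60025465653847 -136.78427010342088 29.95494059138495
-22.698384255463488 -137.87457639317665 32.7400730809076
```

```bash
cat >> h.py <<'E'
from scipy.optimize import least_squares
SM=[([-1.385,0.124,1.65,0,1.367,-0.083],[172.6,-626.6,231.3]),([-0.24841641,-1.02420896,2.36519385,0.05703782,1.12884408,1.48129344],[396.17,-30.55,341.47]),([-0.07081671,-0.97615778,2.42457342,-0.06360202,1.03188412,1.66947644],[409.79,9.6,292.45]),([-0.98055264,-0.20460583,1.74850816,0.26426675,1.46168205,0.50084487],[415.19,-394.94,376.81])]
def fk(p,q):
    d,a2,a3,e,L,a1=p
    Ry=lambda t:R.from_rotvec([0,t,0]); Rz=lambda t:R.from_rotvec([0,0,t])
    A=Rz(q[0]); P=A.apply([a1,0,d]); A=A*Ry(q[1]); P=P+A.apply([0,0,a2]); A=A*Ry(q[2]); P=P+A.apply([e,0,a3]); A=A*Rz(q[3])*Ry(q[4]); return P+A.apply([0,0,L]),A*Rz(q[5])
def kin(): 
    return least_squares(lambda p:np.r_[np.concatenate([fk(p,q)[0]-P for q,P in SM]),0.01*(p-[300,400,450,0,250,0])],[300,400,450,0,250,0]).x
def ik(p,P,Rt,q0):
    f=lambda q:np.r_[fk(p,q)[0]-P,200*(fk(p,q)[1].inv()*Rt).as_rotvec()]
    s=least_squares(f,q0); return s.x,np.linalg.norm(s.fun)
E
python3 - <<'E'
from h import *
np.set_printoptions(precision=2,suppress=True)
p=kin();print(p)
for q,P in SM: print(fk(p,q)[0]-P, )
q,P=SM[2]; A=fk(p,q)[1]; print(A.as_matrix(), R.from_rotvec([-1.70775687,1.9965106,-0.69068482]).as_matrix())
off=A.inv()*R.from_rotvec([-1.70775687,1.9965106,-0.69068482]); print(off.as_rotvec())
X,Y,Z=axes(); tab=np.array([450,-88,134.]); lip=np.array([465,51,102])
for phi in (40,50,60):
  for T in (tab+8*X+30*Y-60*X, tab+8*X+30*Y,tab+8*X-40*Y, lip-80*X-18*Z,lip+20*X-18*Z, lip+20*X+110*Z):
    print(phi,T,*ik(p,T,tool(-7.5,phi)*off.inv(),q))
E
```

```text
[295.6  563.92 654.22  53.81 443.48 -49.6 ]
[-52.47 -12.52  -4.33]
[ -8.86 -44.12  -2.62]
[ -1.09 -62.84  -3.71]
[-12.87   1.28  10.66]
[[ 0.16  0.78  0.61]
 [ 0.99 -0.12 -0.1 ]
 [-0.    0.62 -0.79]] [[-0.16 -0.78  0.61]
 [-0.99  0.12 -0.1 ]
 [ 0.   -0.62 -0.79]]
[-0.    0.    3.14]
40 [414.42 -53.06 167.42] [-0.11 -1.21  2.76 -0.02  0.71  1.6 ] 2.882837694789141e-13
40 [459.99 -59.06 128.86] [-0.12 -0.89  2.75 -0.02  0.41  1.6 ] 3.845904861110442e-13
40 [ 450.85 -128.46  128.86] [-0.64 -0.8   2.72  0.78  0.56  0.53] 4.95482771901171e-13
40 [392.77  60.51 139.63] [ 1.08 -0.94  2.74 -0.9   1.15  3.09] 2.063242483541236e-13
40 [468.72  50.51  75.36] [ 0.62 -0.55  2.73 -1.18  0.6   3.23] 2.5658145240561235e-13
40 [550.29  39.77 173.41] [ 0.38 -0.55  2.55 -0.87  0.51  2.72] 1.6329741162995144e-12
50 [414.42 -53.06 167.42] [-0.12 -0.97  2.62 -0.01  0.79  1.59] 4.26441736473491e-13
50 [459.99 -59.06 128.86] [-0.12 -0.74  2.61 -0.01  0.58  1.59] 1.7643316258912063e-13
50 [ 450.85 -128.46  128.86] [-0.5  -0.7   2.59  0.41  0.62  0.95] 2.0583861234021638e-13
50 [392.77  60.51 139.63] [ 0.73 -0.88  2.64 -0.62  0.98  2.67] 3.513551381519818e-13
50 [468.72  50.51  75.36] [ 0.44 -0.54  2.62 -0.7   0.57  2.65] 2.0207721264281883e-13
50 [550.29  39.77 173.41] [ 0.28 -0.49  2.42 -0.47  0.61  2.28] 4.769458674104659e-13
60 [414.42 -53.06 167.42] [-0.12 -0.77  2.49 -0.    0.9   1.58] 1.4661019454583553e-13
60 [459.99 -59.06 128.86] [-0.12 -0.59  2.47 -0.    0.74  1.58] 1.9896163066602175e-13
60 [ 450.85 -128.46  128.86] [-0.41 -0.57  2.46  0.2   0.75  1.18] 4.498760142642333e-14
60 [392.77  60.51 139.63] [ 0.48 -0.75  2.53 -0.36  0.96  2.32] 2.0383163476523582e-11
60 [468.72  50.51  75.36] [ 0.31 -0.46  2.49 -0.36  0.65  2.25] 6.296569958455731e-14
60 [550.29  39.77 173.41] [ 0.21 -0.39  2.29 -0.24  0.76  2.04] 3.296097345990784e-13
```

```bash
cat >> h.py <<'E'
def fk(p,q):
    d,a2,a3,e,L,a1,b,g=p
    Ry=lambda t:R.from_rotvec([0,t,0]); Rz=lambda t:R.from_rotvec([0,0,t])
    A=Rz(q[0]); P=A.apply([a1,b,d]); A=A*Ry(q[1]); P=P+A.apply([0,0,a2]); A=A*Ry(q[2]); P=P+A.apply([e,0,a3]); A=A*Rz(q[3])*Ry(q[4]); return P+A.apply([g,0,L]),A*Rz(q[5]+np.pi)
def kin(): 
    p0=np.array([300,400,450,0,250,0,50,0.]);return least_squares(lambda p:np.r_[np.concatenate([fk(p,q)[0]-P for q,P in SM]),0.003*(p-p0)],p0).x
E
python3 - <<'E'
from h import *
np.set_printoptions(precision=2,suppress=True)
p=kin();print(p)
for q,P in SM: print(fk(p,q)[0]-P, )
q,P=SM[2]
X,Y,Z=axes(); tab=np.array([450,-88,134.]); lip=np.array([465,51,102])
for phi in (40,50,60):
  for T in (tab+8*X+30*Y-60*X, tab+8*X+30*Y,tab+8*X-40*Y, lip-80*X-18*Z,lip+20*X-18*Z, lip+20*X+110*Z):
    print(phi,T,*ik(p,T,tool(-7.5,phi),q))
E
```

```text
[224.06 452.3  613.43  43.54 275.14  -0.34  53.69   0.05]
[-0.18 -0.07  0.02]
[0.08 0.06 0.03]
[-0.04  0.11 -0.03]
[-0.03  0.04 -0.02]
40 [414.42 -53.06 167.42] [-0.39 -1.14  2.75  0.31  0.7   1.17] 3.2559008489300825e-13
40 [459.99 -59.06 128.86] [-0.34 -0.78  2.68  0.41  0.41  1.06] 2.4054933543433315e-13
40 [ 450.85 -128.46  128.86] [-0.6  -0.73  2.66  0.76  0.53  0.57] 2.4628670696580564e-13
40 [392.77  60.51 139.63] [ 0.18 -1.14  2.8  -0.39  0.67  2.08] 1.8628152868525228e-13
40 [468.72  50.51  75.36] [ 0.09 -0.54  2.66 -0.84  0.23  2.54] 1.2192006904781226e-11
40 [550.29  39.77 173.41] [ 0.04 -0.47  2.44 -0.41  0.33  2.07] 1.2453357365061232e-13
50 [414.42 -53.06 167.42] [-0.35 -0.96  2.63  0.2   0.79  1.26] 3.052254086050914e-13
50 [459.99 -59.06 128.86] [-0.31 -0.69  2.58  0.22  0.57  1.25] 7.467449858112021e-13
50 [ 450.85 -128.46  128.86] [-0.55 -0.65  2.56  0.46  0.63  0.86] 2.140065683402142e-13
50 [392.77  60.51 139.63] [ 0.13 -0.98  2.68 -0.25  0.77  1.95] 5.789874385508036e-13
50 [468.72  50.51  75.36] [ 0.07 -0.5   2.58 -0.33  0.4   2.03] 1.261496743746493e-13
50 [550.29  39.77 173.41] [ 0.02 -0.42  2.34 -0.2   0.53  1.86] 2.5827825279589297e-13
60 [414.42 -53.06 167.42] [-0.32 -0.8   2.52  0.12  0.91  1.34] 2.745122687187713e-13
60 [459.99 -59.06 128.86] [-0.29 -0.57  2.47  0.12  0.73  1.34] 5.047098902409186e-13
60 [ 450.85 -128.46  128.86] [-0.5  -0.55  2.45  0.26  0.76  1.05] 5.388668600559049e-13
60 [392.77  60.51 139.63] [ 0.1  -0.83  2.58 -0.15  0.88  1.86] 3.0479963517875315e-13
60 [468.72  50.51  75.36] [ 0.04 -0.43  2.48 -0.16  0.58  1.86] 1.0142137721346988e-11
60 [550.29  39.77 173.41] [ 0.01 -0.34  2.24 -0.11  0.73  1.77] 2.3849288405453453e-13
```

Run:
```python
from h import *
np.set_printoptions(precision=3,suppress=True)
p=kin();q=SM[2][0]
for t in np.linspace(0,1,5):
    print(ik(p,np.array([409.8,9.6,292.5])*(1-t)+t*np.array([450,-45,220]),tool(-7.5,50),q)[0])
rel([450,-45,220],tool(-7.5,50)); rel([460,-59,131],tool(-7.5,50))
```

```text
[-0.09  -1.009  2.447 -0.031  1.007  1.618]
[-0.143 -0.978  2.464  0.01   0.958  1.556]
[-0.191 -0.94   2.479  0.049  0.906  1.494]
[-0.235 -0.894  2.489  0.089  0.853  1.432]
[-0.276 -0.841  2.496  0.13   0.798  1.368]
shift [0.052 0.009 0.088] turn [ 1.8  -0.7  -0.87]
shift [0.064 0.054 0.166] turn [ 1.8  -0.7  -0.87]
```

Call:
{"fn": "send_rows", "kwargs": {"steps": [[0.018,0.003,0.03,0.6,-0.2,-0.3,0],[0.036,0.006,0.06,1.2,-0.5,-0.6,0],[0.052,0.01,0.088,1.8,-0.7,-0.9,0],[0.058,0.03,0.118,1.8,-0.7,-0.9,0],[0.062,0.045,0.145,1.8,-0.7,-0.9,0],[0.064,0.05,0.157,1.8,-0.7,-0.9,0],[0.064,0.054,0.166,1.8,-0.7,-0.9,0],[0.064,0.054,0.166,1.8,-0.7,-0.9,0]]}}

```text
time_s: 2.93
eef_pos: [458.7, -61.7, 127.3]
ee_rot: [-1.708, 1.957, -0.705]
wrist_force: [-0.5, 0.4, 0.1]
finger_gap: 0.1
```

Run:
```python
from h import *
np.set_printoptions(precision=3,suppress=True)
s=sense();print(s['qpos'],s['eef_pos'],s['wrist_force'])
for n,f in [('wrist','w3'),('scene','s3'),('side','d3')]: cap(n,f)
W=cv2.imread('pics/w3.png');a=cv2.resize(W[150:320,180:400],(400,309))
b=cv2.resize(cv2.imread('pics/s3.png')[150:250,200:300],(300,300),interpolation=2);c=cv2.resize(cv2.imread('pics/d3.png')[120:220,180:280],(300,300),interpolation=2)
cv2.imwrite('pics/m3.png',np.vstack([np.hstack([b,c]),np.pad(a,((0,0),(0,200),(0,0)))]))
```

```text
[-0.32  -0.685  2.578  0.217  0.576  1.246] [458.741 -61.743 127.343] [-0.465  0.447  0.108]
```

View pics/m3.png

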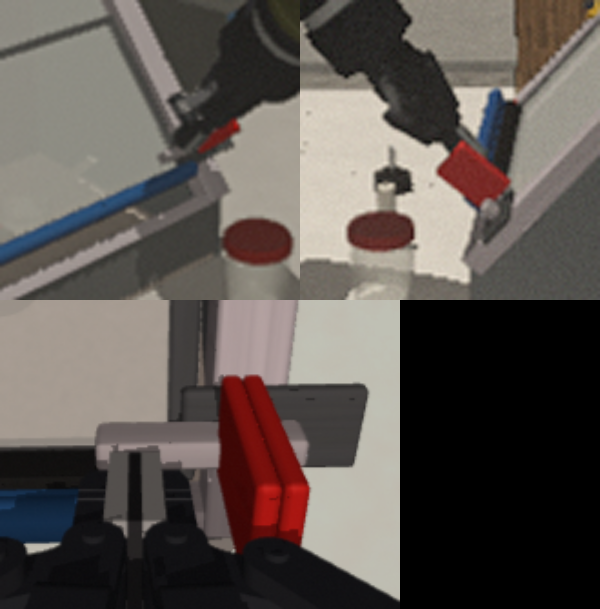

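Call:
{"fn": "send_rows", "kwargs": {"steps": [[0.006,0,0,0,0,0,0],[0.011,0,0,0,0,0,0],[0.015,0,0,0,0,0,0],[0.019,0,0,0,0,0,0],[0.023,0,0,0,0,0,0],[0.027,0,0,0,0,0,0],[0.031,0,0,0,0,0,0],[0.035,0,0,0,0,0,0],[0.038,0,0,0,0,0,0],[0.04,0,0,0,0,0,0]]}}

```text
time_s: 3.92
eef_pos: [455.4, -100.9, 131.9]
ee_rot: [-1.706, 1.95, -0.712]
wrist_force: [2.3, 2.8, 1.7]
finger_gap: -0.1
```

```bash
cat > m.py <<'E'
import sys
from h import *
k=sys.argv[1]
np.set_printoptions(precision=3,suppress=True)
s=sense();print(s['qpos'],s['eef_pos'],s['wrist_force'])
for n,f in [('wrist','w'+k),('scene','s'+k),('side','d'+k)]: cap(n,f)
W=cv2.imread(f'pics/w{k}.png');a=cv2.resize(W[150:320,180:400],(400,309))
b=cv2.resize(cv2.imread(f'pics/s{k}.png')[150:250,200:300],(300,300),interpolation=2);c=cv2.resize(cv2.imread(f'pics/d{k}.png')[120:220,180:280],(300,300),interpolation=2)
cv2.imwrite(f'pics/m{k}.png',np.vstack([np.hstack([b,c]),np.pad(a,((0,0),(0,200),(0,0)))]))
E
python3 m.py 4
```

```text
[-0.455 -0.678  2.568  0.362  0.609  1.02 ] [ 455.378 -100.941  131.901] [2.294 2.822 1.715]
```

View pics/m4.png

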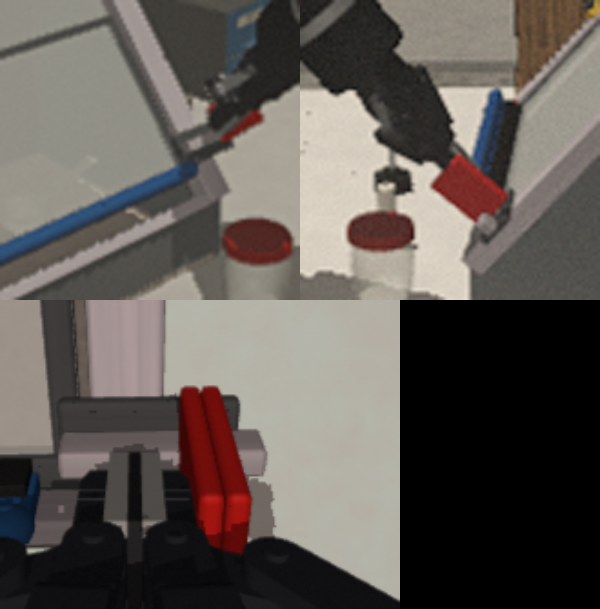

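Call:
{"fn": "send_rows", "kwargs": {"steps": [[0.003,0,0,0,0,0,0],[0.006,0,0,0,0,0,0],[0.008,0,0,0,0,0,0],[0.01,0,0,0,0,0,0],[0.01,0,0,0,0,0,0]]}}

```text
time_s: 4.48
eef_pos: [454.2, -103.7, 130.8]
ee_rot: [-1.702, 1.946, -0.687]
wrist_force: [16.2, 40.7, 4.2]
finger_gap: -0.3
```

Call:
{"fn": "send_rows", "kwargs": {"steps": [[0.002,0,0,0,0,0,0],[0.004,0,0,0,0,0,0],[0.005,0,0,0,0,0,0],[0.005,0,0,0,0,0,0]]}}

```text
time_s: 4.82
eef_pos: [454.2, -103.1, 130.8]
ee_rot: [-1.699, 1.941, -0.67]
wrist_force: [13.4, 32.7, 3.7]
finger_gap: -0.0
```

```bash
python3 m.py 5
python3 - <<'E'
from h import *
for f in ['s4','s5','d0','d4','d5']:
    print(f,[ (st.tolist(),ce.tolist()) for st,ce,e in comps(f,'red',20)][:3])
E
```

```text
[-0.492 -0.667  2.563  0.438  0.642  0.94 ] [ 454.202 -103.063  130.812] [13.356 32.671  3.737]
s4 [([274, 187, 13, 10, 33], [281.0, 191.1]), ([333, 189, 9, 9, 48], [337.3, 192.7]), ([322, 194, 12, 9, 66], [327.6, 198.2])]
s5 [([275, 187, 13, 10, 28], [282.0, 190.9]), ([332, 189, 10, 9, 48], [337.3, 192.6]), ([322, 194, 12, 9, 66], [327.6, 198.2])]Traceback (most recent call last):
  File "<stdin>", line 3, in <module>
  File "h.py", line 27, in comps
    c=load(f); hsv=cv2.cvtColor(c['pixels'],cv2.COLOR_RGB2HSV).astype(int); H,S,V=hsv[...,0],hsv[...,1],hsv[...,2]
  File "h.py", line 5, in load
    def load(f): return dict(np.load(f'pics/{f}.npz'))
                             ~~~~~~~^^^^^^^^^^^^^^^^^
    fid = stack.enter_context(open(os.fspath(file), "rb"))
                              ~~~~^^^^^^^^^^^^^^^^^^^^^^^
FileNotFoundError: [Errno 2] No such file or directory: 'pics/d0.npz'
```

View pics/m5.png

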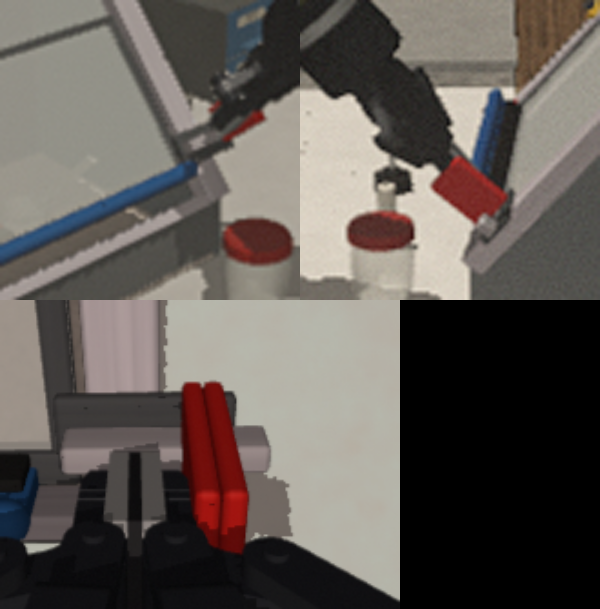

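Call:
{"fn": "send_rows", "kwargs": {"steps": [[-0.004,0,0,0,0,0,0],[-0.008,0,-0.01,0,0,0,0],[-0.014,0,-0.03,0,0,0,0],[-0.03,0,-0.06,0,0,0,0],[-0.04,0,-0.09,0,0,0,0],[-0.04,0,-0.09,0,0,0,0]]}}

```text
time_s: 5.47
eef_pos: [403.8, -58.4, 202.5]
ee_rot: [-1.702, 1.94, -0.668]
wrist_force: [0.5, -0.7, 0.5]
finger_gap: -0.1
```

```bash
python3 m.py 6
python3 - <<'E'
from h import *
for f in ['w6','s6','d6']:
    print(f,[ (st.tolist(),{a:(int(b[0]),round(float(b[1]),1)) for a,b in e.items()}) for st,ce,e in comps(f,'red',20)][:3])
E
```

```text
[-0.422 -1.023  2.596  0.27   0.924  1.188] [403.84  -58.39  202.508] [ 0.509 -0.676  0.507]
w6 [([320, 163, 32, 70, 1599], {'L': (320, 199.0), 'Rt': (351, 194.5), 'T': (333, 163.0), 'B': (337, 232.0)}), ([501, 211, 11, 17, 107], {'L': (501, 217.0), 'Rt': (511, 219.0), 'T': (510, 211.0), 'B': (509, 227.0)}), ([247, 320, 14, 30, 308], {'L': (247, 345.0), 'Rt': (260, 346.5), 'T': (253, 320.0), 'B': (256, 349.0)})]
s6 [([271, 179, 17, 18, 169], {'L': (271, 187.8), 'Rt': (287, 188.5), 'T': (283, 179.0), 'B': (275, 196.0)}), ([332, 189, 10, 9, 48], {'L': (332, 192.0), 'Rt': (341, 192.0), 'T': (338, 189.0), 'B': (336, 197.0)}), ([322, 194, 12, 9, 66], {'L': (322, 199.0), 'Rt': (333, 198.0), 'T': (329, 194.0), 'B': (325, 202.0)})]
d6 [([224, 173, 25, 21, 277], {'L': (224, 181.5), 'Rt': (248, 185.5), 'T': (232, 173.0), 'B': (238, 193.0)}), ([226, 279, 10, 9, 53], {'L': (226, 287.0), 'Rt': (235, 283.6), 'T': (232, 279.0), 'B': (226, 287.0)}), ([224, 291, 11, 21, 164], {'L': (224, 305.0), 'Rt': (234, 304.2), 'T': (230, 291.0), 'B': (225, 311.0)})]
```

View pics/w6.png

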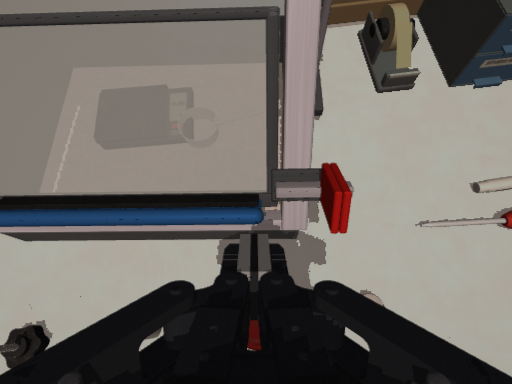

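View pics/m6.png

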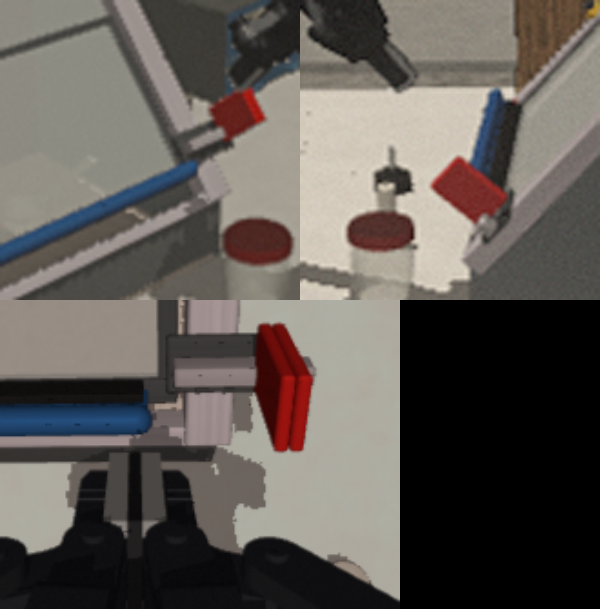

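Run:
```python
from h import *
np.set_printoptions(precision=1,suppress=True)
W,S,D=[load(f) for f in ['w6','s6','d6']]
X,Y,Z=axes()
def T(n,*o):
    p,e=tri(*[ray(c,u,v) for c,u,v in o]); print(n,p,np.array(e)); return p
a=T('inFD',(W,180+275/1.82,150+449/1.82-300/1.82),(S,287,188.5))
# shift of D centroids etc
for k,p0 in [('D T',(233,168,232,173)),('D L',(226,176.5,224,181.5)),('D R',(249,180,248,185.5)),('D B',(239,188,238,193))]:
    o,d=ray(D,p0[0],p0[1]); o2,d2=ray(D,p0[2],p0[3])
    P=np.array([440,-100,140.]); # point on first ray at tab
    t=(P-o)@d; A=o+d*t; # slide -Y by s to lie on ray2
    M=np.eye(3)-np.outer(d2,d2); s=(M@(A-o2))@(M@Y)/((M@Y)@(M@Y)); print(k,s,np.linalg.norm(M@(A-s*Y-o2)))
for k,p0 in [('S L',(262,189.5,271,187.8)),('S R',(279,192,287,188.5)),('S T',(273,182,283,179)),('S B',(267,200,275,196))]:
    o,d=ray(S,p0[0],p0[1]); o2,d2=ray(S,p0[2],p0[3])
    t=(np.array([440,-88,140.])-o)@d; A=o+d*t
    M=np.eye(3)-np.outer(d2,d2); s=(M@(A-o2))@(M@Y)/((M@Y)@(M@Y)); print(k,s,np.linalg.norm(M@(A-s*Y-o2)))
```

```text
inFD [ 419.5 -113.8  142.5] [1.1 1.1]
D T 29.529288040437645 1.458692389856216
D L 29.951720430021393 0.5434681217839784
D R 31.51400802187375 0.7337882736900162
D B 27.55071120356194 0.858721662797488
S L 28.99209468498557 4.585841062676062
S R 29.012943176285546 0.20834886592687982
S T 34.55790431793789 2.34538791276642
S B 28.873053231644313 1.256214966264044
```

Run:
```python
from h import *
np.set_printoptions(precision=3,suppress=True)
p=kin();s=sense();X,Y,Z=axes(); lip=np.array([465,51,102.])
pre=lip-40*X-32*Z; ins=lip+18*X-27*Z; mid=np.array([430,0,180])
q=s['qpos']
for P in [mid,pre,ins,ins+130*Z]: 
    q=ik(p,P,tool(-7.5,50),q)[0];print(P,q); rel(P,tool(-7.5,50))
for t in np.linspace(0,1,5): print(ik(p,mid*(1-t)+t*pre,tool(-7.5,50),q)[0][1])
```

```text
[430   0 180] [-0.121 -0.898  2.586 -0.009  0.755  1.585]
shift [-0.061 -0.     0.029] turn [ 0.39  1.73 -0.69]
[414.227  57.684 103.198] [ 0.112 -0.806  2.677 -0.275  0.604  1.986]
shift [-0.114  0.067  0.075] turn [ 0.39  1.73 -0.69]
[461.464  51.466  69.747] [ 0.072 -0.517  2.596 -0.344  0.395  2.046]
shift [-0.113  0.052  0.132] turn [ 0.39  1.73 -0.69]
[544.312  40.558 169.332] [ 0.027 -0.43   2.358 -0.201  0.531  1.866]
shift [-0.115 -0.076  0.108] turn [ 0.39  1.73 -0.69]
-0.897941074185744
-0.8894391213165463
-0.8721038654934503
-0.8445488501006977
-0.8055302517483001
```

Call:
{"fn": "send_rows", "kwargs": {"steps": [[-0.02,0,0.01,0.1,0.5,-0.2,0],[-0.04,0,0.02,0.2,1,-0.4,0],[-0.061,0,0.03,0.4,1.7,-0.7,0],[-0.08,0.02,0.042,0.4,1.7,-0.7,0],[-0.095,0.045,0.06,0.4,1.7,-0.7,0],[-0.108,0.06,0.07,0.4,1.7,-0.7,0],[-0.114,0.067,0.075,0.4,1.7,-0.7,0],[-0.114,0.067,0.075,0.4,1.7,-0.7,0]]}}

```text
time_s: 6.28
eef_pos: [411.5, 58.6, 98.9]
ee_rot: [-1.717, 1.949, -0.704]
wrist_force: [0.8, -0.4, 0.1]
finger_gap: 0.1
```

```bash
sed -i 's/150:250,200:300/170:290,150:300/; s/(300,300),interpolation=2);c/(375,300),interpolation=2);c/; s/(0,200)/(0,275)/' m.py; python3 m.py 7
python3 - <<'E'
from h import *
np.set_printoptions(precision=4,suppress=True)
X,Y,Z=axes(); lip=np.array([465,51,102.]);s=sense();d=s['eef_pos']-lip;print('lip frame',d@X,d@Y,d@Z)
print(proj(load('d7'),s['eef_pos']),proj(load('s7'),s['eef_pos']))
for x,z in [(-15,-30),(0,-29),(18,-27)]: rel(lip+x*X+z*Z,tool(-7.5,50))
E
```

```text
[ 0.114 -0.808  2.684 -0.273  0.606  1.983] [411.508  58.581  98.944] [ 0.789 -0.373  0.14 ]
lip frame -40.48810983096354 -0.3986410548855046 -30.985446027000037
[221.7039 166.9347] [242.822  229.8585]
shift [-0.0004 -0.0054  0.0249] turn [-0.07  0.03  0.  ]
shift [-0.0004 -0.0089  0.0395] turn [-0.07  0.03  0.  ]
shift [-0.0004 -0.014   0.0569] turn [-0.07  0.03  0.  ]
```

View pics/m7.png

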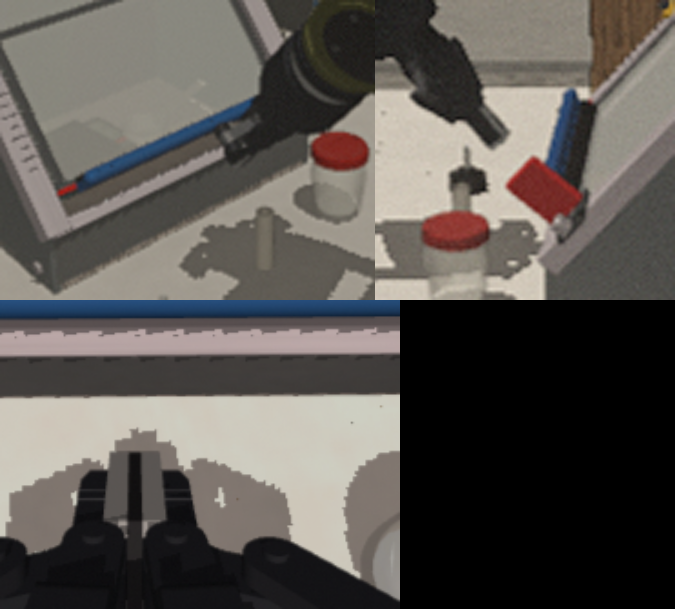

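Call:
{"fn": "send_rows", "kwargs": {"steps": [[0,-0.002,0.01,0,0,0,0],[0,-0.004,0.02,0,0,0,0],[0,-0.007,0.03,0,0,0,0],[0,-0.009,0.04,0,0,0,0],[0,-0.012,0.05,0,0,0,0],[0,-0.014,0.057,0,0,0,0],[0,-0.014,0.057,0,0,0,0]]}}

```text
time_s: 7.02
eef_pos: [462.8, 49.7, 70.6]
ee_rot: [-1.705, 1.949, -0.711]
wrist_force: [-0.8, 0.2, -0.3]
finger_gap: 0.0
```

```bash
python3 m.py 8
python3 - <<'E'
from h import *
np.set_printoptions(precision=4,suppress=True)
X,Y,Z=axes(); lip=np.array([465,51,102.]);s=sense();d=s['eef_pos']-lip;print('lip frame',d@X,d@Y,d@Z)
for x,z in [(18,-18),(18,0),(18,20)]: rel(lip+x*X+z*Z,tool(-7.5,50))
E
```

```text
[ 0.068 -0.518  2.596 -0.341  0.394  2.043] [462.845  49.743  70.557] [-0.844  0.165 -0.343]
lip frame 17.864514742663147 -0.9737737257131922 -25.7723604778316
shift [-0.001  -0.0077 -0.0012] turn [-0.15 -0.02 -0.07]
shift [-0.001  -0.0254 -0.0043] turn [-0.15 -0.02 -0.07]
shift [-0.001  -0.0451 -0.0077] turn [-0.15 -0.02 -0.07]
```

View pics/m8.png

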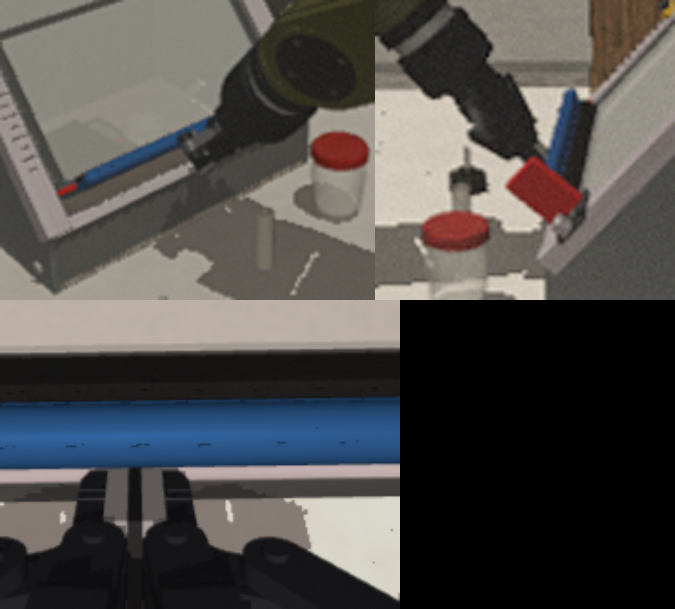

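Call:
{"fn": "send_rows", "kwargs": {"steps": [[0,-0.005,-0.001,0,0,0,0],[0,-0.01,-0.002,0,0,0,0],[0,-0.018,-0.003,0,0,0,0],[0,-0.026,-0.0045,0,0,0,0],[0,-0.034,-0.006,0,0,0,0],[0,-0.042,-0.0075,0,0,0,0],[0,-0.05,-0.009,0,0,0,0],[0,-0.058,-0.01,0,0,0,0],[0,-0.062,-0.011,0,0,0,0],[0,-0.064,-0.011,0,0,0,0]]}}

```text
time_s: 8.0
eef_pos: [504.7, 44.8, 122.2]
ee_rot: [-1.704, 1.946, -0.713]
wrist_force: [-3.4, 0.8, -0.6]
finger_gap: 0.0
```

```bash
python3 m.py 9
python3 - <<'E'
from h import *
np.set_printoptions(precision=4,suppress=True)
X,Y,Z=axes(); lip=np.array([465,51,102.]);s=sense();d=s['eef_pos']-lip;print('lip frame',d@X,d@Y,d@Z)
b=cv2.resize(cv2.imread('pics/s9.png')[150:270,110:290],(720,480),interpolation=2);cv2.imwrite('pics/s9z.png',b)
for f in ['w9','s9']:
  for k in ['red','yel']:
    print(f,k,[ (st.tolist(),{a:(int(b[0]),round(float(b[1]),1)) for a,b in e.items()}) for st,ce,e in comps(f,k,6) if st[0]<200])
E
```

```text
[ 0.044 -0.483  2.479 -0.255  0.463  1.935] [504.748  44.836 122.195] [-3.438  0.832 -0.614]
lip frame 17.88354631252797 -0.8704164573263649 40.98932870006567
w9 red []
w9 yel []
s9 red [([162, 219, 7, 4, 17], {'L': (162, 221.5), 'Rt': (168, 219.5), 'T': (167, 219.0), 'B': (163, 222.0)})]
s9 yel [([136, 197, 13, 8, 49], {'L': (136, 200.0), 'Rt': (148, 199.0), 'T': (145, 197.0), 'B': (139, 204.0)})]
```

View pics/s9z.png

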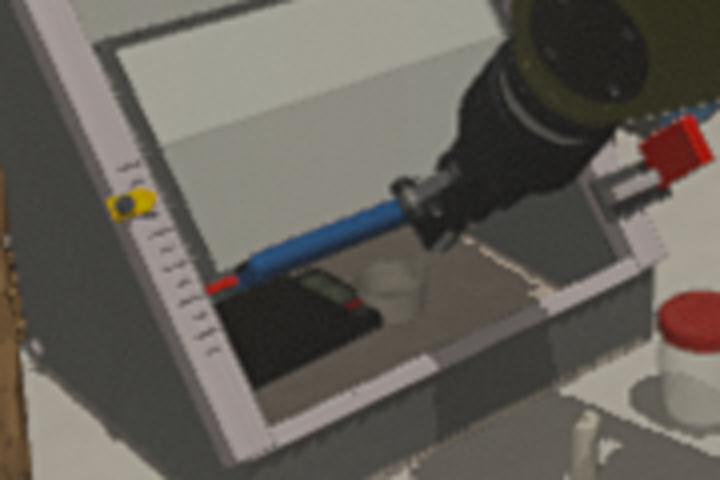

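View pics/w9.png

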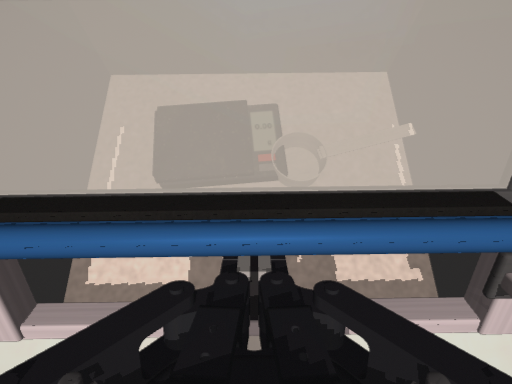

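```bash
cat >> h.py <<'E'
PT=np.array([497.5,189.3,90.1]); MK=np.array([573.8,185.1,178.2])
def trav(c,u,v,P=PT):
    X,Y,Z=axes(); o,d=ray(c,u,v); M=np.eye(3)-np.outer(d,d)
    # P + t Z closest to ray
    t=-(M@(P-o))@(M@Z)/((M@Z)@(M@Z)); return t,np.linalg.norm(M@(P+t*Z-o))
E
python3 - <<'E'
from h import *
X,Y,Z=axes()
c=load('s9');print(trav(load('s1'),173,247),trav(c,162,221.7)); print('need',(MK-PT)@Z,(MK-PT)@Y,(MK-PT)@X)
E
```

```text
(np.float64(0.30467283135831036), np.float64(0.24186779033711647)) (np.float64(59.935673812789084), np.float64(0.7270409241670956))
need 116.46600849673368 5.795080048619908 1.739514894687808
```

Call:
{"fn": "send_rows", "kwargs": {"steps": [[0,-0.007,-0.001,0,0,0,0],[0,-0.015,-0.0025,0,0,0,0],[0,-0.023,-0.004,0,0,0,0],[0,-0.031,-0.0055,0,0,0,0],[0,-0.038,-0.007,0,0,0,0],[0,-0.043,-0.0075,0,0,0,0],[0,-0.046,-0.008,0,0,0,0],[0,-0.048,-0.0085,0,0,0,0],[0,-0.049,-0.0085,0,0,0,0],[0,-0.049,-0.0085,0,0,0,0]]}}

```text
time_s: 8.98
eef_pos: [536.6, 40.7, 160.8]
ee_rot: [-1.703, 1.944, -0.714]
wrist_force: [-1.5, 0.9, -0.3]
finger_gap: 0.2
```

```bash
python3 m.py 10
python3 - <<'E'
from h import *
np.set_printoptions(precision=4,suppress=True)
X,Y,Z=axes(); lip=np.array([465,51,102.]);s=sense();d=s['eef_pos']-lip;print('lip frame',d@X,d@Y,d@Z)
b=cv2.resize(cv2.imread('pics/s10.png')[170:230,120:210],(720,480),interpolation=2);cv2.imwrite('pics/s10z.png',b)
for f in ['s10']:
  for k in ['red','yel']:
    print(f,k,[ (st.tolist(),{a:(int(b[0]),round(float(b[1]),1)) for a,b in e.items()}) for st,ce,e in comps(f,k,6) if st[0]<200])
E
```

```text
[ 0.029 -0.446  2.386 -0.211  0.512  1.878] [536.597  40.699 160.781] [-1.526  0.943 -0.334]
lip frame 17.598969569600463 -0.8619910977939753 91.51312625174995
s10 red [([152, 199, 7, 4, 17], {'L': (152, 200.5), 'Rt': (158, 199.5), 'T': (156, 199.0), 'B': (153, 202.0)})]
s10 yel [([136, 197, 13, 8, 49], {'L': (136, 200.0), 'Rt': (148, 199.0), 'T': (145, 197.0), 'B': (139, 204.0)})]
```

View pics/s10z.png

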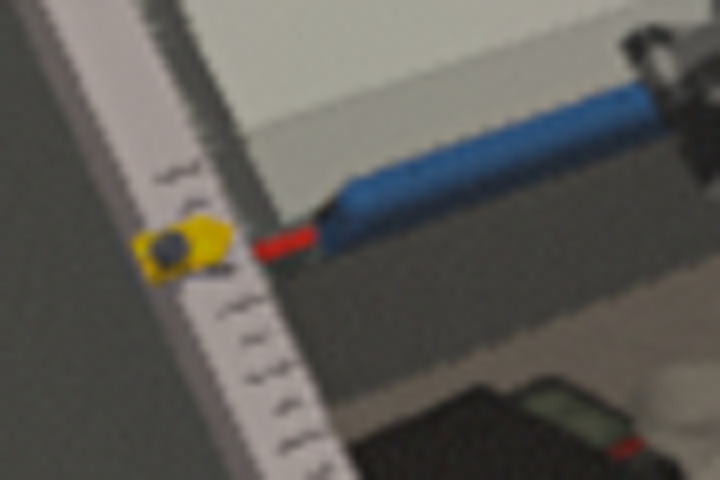

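View pics/m10.png

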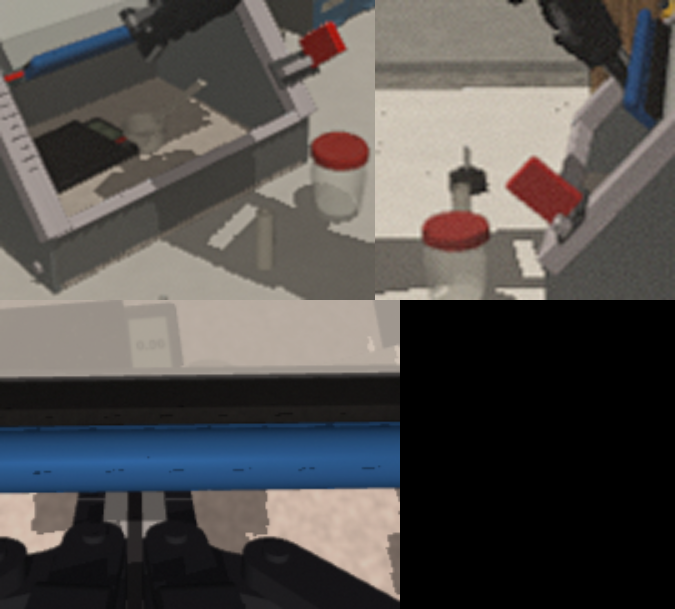

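Run:
```python
from h import *
np.set_printoptions(precision=3,suppress=True)
p=kin();s=sense();X,Y,Z=axes(); P=s['eef_pos'];q=s['qpos'];Rt=R.from_rotvec(s['ee_rot'])
for Q in [P-8*Z,P-60*X-10*Z,P-75*X-10*Z+60*Y,P-90*X+80*Y]:
    a=ik(p,Q,tool(-7.5,50),q);print(Q,a); rel(Q,tool(-7.5,50))
    off=Rt.inv().apply(load('w10')['extrinsics'][:3,3]-P)
    RT=tool(-7.5,50)*Rt.inv(); c=load('w10'); E=c['extrinsics'].copy(); E[:3,:3]=RT.as_matrix()@E[:3,:3]; E[:3,3]=Q+tool(-7.5,50).apply(off); c['extrinsics']=E; print(proj(c,PT+111*Z),proj(c,MK))
```

```text
[531.476  41.379 154.662] (array([ 0.03 , -0.448,  2.396, -0.212,  0.512,  1.88 ]), np.float64(1.7860866242997171e-13))
shift [0.    0.008 0.001] turn [-0.43  0.03 -0.07]
[-55.616 197.583] [-70.311 185.289]
[484.632  47.546 191.698] (array([ 0.054, -0.653,  2.451, -0.194,  0.663,  1.867]), np.float64(2.1294971907698858e-13))
shift [-0.     0.02  -0.058] turn [-0.43  0.03 -0.07]
[ 25.897 148.658] [ 15.491 139.38 ]
[481.071 108.533 201.339] (array([ 0.245, -0.607,  2.41 , -0.37 ,  0.71 ,  2.15 ]), np.float64(5.041155030460965e-13))
shift [-0.06   0.022 -0.072] turn [-0.43  0.03 -0.07]
[130.004 140.968] [120.731 132.241]
[478.662 129.022 218.642] (array([ 0.306, -0.603,  2.378, -0.407,  0.758,  2.217]), np.float64(3.5211851721689876e-13))
shift [-0.08   0.015 -0.089] turn [-0.43  0.03 -0.07]
[167.233 147.526] [158.843 139.509]
```

Call:
{"fn": "send_rows", "kwargs": {"steps": [[0,0.005,0.001,0,0,0,0],[0,0.01,0,0,0,0,0],[0,0.014,-0.02,0,0,0,0],[0,0.018,-0.04,0,0,0,0],[-0.01,0.022,-0.06,0,0,0,0],[-0.03,0.022,-0.07,0,0,0,0],[-0.05,0.022,-0.072,0,0,0,0],[-0.06,0.022,-0.072,0,0,0,0],[-0.06,0.022,-0.072,0,0,0,0]]}}

```text
time_s: 9.88
eef_pos: [481.5, 110.3, 202.0]
ee_rot: [-1.705, 1.94, -0.714]
wrist_force: [0.6, -0.4, -0.6]
finger_gap: 0.2
```

```bash
python3 m.py 11
python3 - <<'E'
from h import *
b=cv2.resize(cv2.imread('pics/w11.png')[90:190,50:230],(720,400),interpolation=2);cv2.imwrite('pics/w11z.png',b)
for f in ['w11','s11']:
  for k in ['red','yel']:
    print(f,k,[ (st.tolist(),{a:(int(b[0]),round(float(b[1]),1)) for a,b in e.items()}) for st,ce,e in comps(f,k,6) if st[0]<200])
E
```

```text
[ 0.25  -0.611  2.414 -0.377  0.703  2.158] [481.506 110.286 202.01 ] [ 0.56  -0.372 -0.566]
w11 red [([133, 140, 28, 8, 173], {'L': (133, 144.0), 'Rt': (160, 142.5), 'T': (153, 140.0), 'B': (143, 147.0)})]
w11 yel [([82, 122, 45, 22, 565], {'L': (82, 124.0), 'Rt': (126, 131.5), 'T': (113, 122.0), 'B': (116, 143.0)})]
s11 red [([152, 199, 7, 4, 17], {'L': (152, 200.5), 'Rt': (158, 199.5), 'T': (156, 199.0), 'B': (153, 202.0)})]
s11 yel [([136, 197, 13, 8, 47], {'L': (136, 200.0), 'Rt': (148, 199.0), 'T': (144, 197.0), 'B': (139, 204.0)})]
```

View pics/w11z.png

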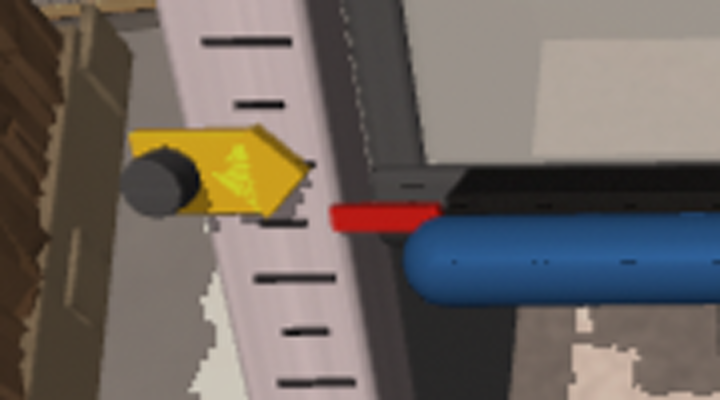

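Run:
```python
from h import *
np.set_printoptions(precision=2,suppress=True)
X,Y,Z=axes(); W=load('w11');S=load('s11')
p,e=tri(ray(W,132.7,144.4),ray(S,152,202)); print('ptr2',p,e,(p-PT)@Z,(p-PT)@X,(p-PT)@Y)
m,e=tri(ray(W,127.3,133.7),ray(S,148.5,199.5)); print('mk2',m,e,m-MK,(m-MK)@Z)
print('gap tri',(m-p)@Z,'X',(m-p)@X,'Y',(m-p)@Y)
print(trav(W,132.7,144.4),trav(W,127.3,133.7,MK))
for xo in (0,3): 
  t=trav(W,132.7,144.4,MK-5.8*Y-xo*X); print('pointer rel mark',xo,t)
# yaw check from rail tick / lip line direction
```

```text
ptr2 [567.78 181.27 172.66] [np.float64(0.5669933037428039), np.float64(0.566993303742945)] 108.71123232715777 1.1109774825374998 1.2099772527137267
mk2 [574.64 183.99 177.04] [np.float64(0.20903417141358585), np.float64(0.2090341714134224)] [ 0.84 -1.11 -1.16] -0.2605894212422595
gap tri 7.4941867483336315 X 2.127001811461006 Y 3.592746067170232
(np.float64(109.70580738936795), np.float64(0.9686225848157096)) (np.float64(-0.17327041562717488), np.float64(1.5828633386473663))
pointer rel mark 0 (np.float64(-7.267704330562157), np.float64(1.6222205448719187))
pointer rel mark 3 (np.float64(-6.39145809114311), np.float64(0.5028855546856861))
```

Run:
```python
from h import *
np.set_printoptions(precision=4,suppress=True)
X,Y,Z=axes(); P=np.array([536.6,40.7,160.8])
for Q in [P-60*X-12*Z,P-8*Z,P,P+5.5*Z]: rel(Q,tool(-7.5,50))
```

```text
shift [ 0.0597 -0.0008  0.0146] turn [-0.39  0.02 -0.05]
shift [ 0.0597 -0.0147  0.0731] turn [-0.39  0.02 -0.05]
shift [ 0.0597 -0.0226  0.0718] turn [-0.39  0.02 -0.05]
shift [ 0.0597 -0.028   0.0709] turn [-0.39  0.02 -0.05]
```

Call:
{"fn": "send_rows", "kwargs": {"steps": [[0.02,0,0.003,0,0,0,0],[0.045,0,0.008,0,0,0,0],[0.06,0,0.014,0,0,0,0],[0.06,-0.004,0.03,0,0,0,0],[0.06,-0.008,0.045,0,0,0,0],[0.06,-0.011,0.06,0,0,0,0],[0.06,-0.013,0.07,0,0,0,0],[0.06,-0.0145,0.073,0,0,0,0],[0.06,-0.0145,0.073,0,0,0,0]]}}

```text
time_s: 10.78
eef_pos: [531.0, 40.0, 153.5]
ee_rot: [-1.704, 1.947, -0.714]
wrist_force: [-0.8, -0.7, 0.3]
finger_gap: 0.2
```

Run:
```python
from h import *
np.set_printoptions(precision=4,suppress=True)
X,Y,Z=axes(); lip=np.array([465,51,102.]);s=sense();d=s['eef_pos']-lip;print('lip frame',d@X,d@Y,d@Z,s['wrist_force']); P=np.array([536.6,40.7,160.8])
for k in [0,6,7]: rel(P+k*Z,tool(-7.5,50))
```

```text
lip frame 18.109345689848674 -2.2989234472889084 82.44172636854746 [-0.784  -0.7092  0.3152]
shift [-0.0014 -0.0089 -0.002 ] turn [-0.28 -0.07 -0.11]
shift [-0.0015 -0.0148 -0.003 ] turn [-0.28 -0.07 -0.11]
shift [-0.0015 -0.0158 -0.0032] turn [-0.28 -0.07 -0.11]
```

Call:
{"fn": "send_rows", "kwargs": {"steps": [[0,-0.004,-0.001,0,0,0,0],[0,-0.008,-0.0015,0,0,0,0],[0,-0.0105,-0.002,0,0,0,0],[0,-0.0125,-0.0025,0,0,0,0],[0,-0.014,-0.003,0,0,0,0],[0,-0.015,-0.003,0,0,0,0],[0,-0.015,-0.003,0,0,0,0],[0,-0.015,-0.003,0,0,0,0]]}}

```text
time_s: 11.45
eef_pos: [540.3, 38.7, 165.6]
ee_rot: [-1.704, 1.947, -0.714]
wrist_force: [-4.6, -1.1, -0.7]
finger_gap: 0.5
```

Run:
```python
from h import *
X,Y,Z=axes(); lip=np.array([465,51,102.]);s=sense();d=s['eef_pos']-lip;print('lip frame',d@X,d@Y,d@Z,s['wrist_force'])
cap('scene','s12')
print([ (st.tolist(),ce.tolist(),{a:(int(b[0]),round(float(b[1]),1)) for a,b in e.items()}) for st,ce,e in comps('s12','red',6) if st[0]<200])
for f in ('s10','s11'):print([ce.tolist() for st,ce,e in comps(f,'red',6) if st[0]<200])
```

```text
lip frame 17.577445718656875 -2.32631479026856 97.73395259092382 [-4.56616709 -1.10330459 -0.73913935]
[([151, 196, 7, 4, 18], [154.0, 197.5], {'L': (151, 198.5), 'Rt': (157, 196.5), 'T': (156, 196.0), 'B': (152, 199.0)})]
[[154.9, 200.2]]
[[154.9, 200.2]]
```

Call:
{"fn": "send_rows", "kwargs": {"steps": [[0,0.005,0.001,0,0,0,0],[0,0.01,0,0,0,0,0],[0,0.014,-0.02,0,0,0,0],[0,0.018,-0.04,0,0,0,0],[-0.01,0.022,-0.06,0,0,0,0],[-0.03,0.022,-0.07,0,0,0,0],[-0.05,0.022,-0.072,0,0,0,0],[-0.06,0.022,-0.072,0,0,0,0],[-0.06,0.022,-0.072,0,0,0,0]]}}

```text
time_s: 12.25
eef_pos: [485.8, 108.7, 207.5]
ee_rot: [-1.705, 1.942, -0.713]
wrist_force: [0.8, -0.5, -0.3]
finger_gap: 0.2
```

```bash
python3 m.py 13
python3 - <<'E'
from h import *
b=cv2.resize(cv2.imread('pics/w13.png')[90:190,50:230],(720,400),interpolation=2);cv2.imwrite('pics/w13z.png',b)
for f in ['w13','s13']:
  for k in ['red','yel']:
    print(f,k,[ (st.tolist(),ce.tolist(),{a:(int(b[0]),round(float(b[1]),1)) for a,b in e.items()}) for st,ce,e in comps(f,k,6) if st[0]<200])
E
```

```text
[ 0.242 -0.604  2.4   -0.368  0.708  2.145] [485.798 108.704 207.451] [ 0.798 -0.458 -0.265]
w13 red [([131, 142, 28, 7, 173], [143.6, 144.8], {'L': (131, 144.0), 'Rt': (158, 143.0), 'T': (145, 142.0), 'B': (141, 148.0)})]
w13 yel [([83, 133, 44, 22, 560], [107.5, 141.6], {'L': (83, 134.5), 'Rt': (126, 142.0), 'T': (100, 133.0), 'B': (116, 154.0)})]
s13 red [([151, 196, 7, 4, 18], [154.0, 197.5], {'L': (151, 198.5), 'Rt': (157, 196.5), 'T': (156, 196.0), 'B': (152, 199.0)})]
s13 yel [([137, 197, 12, 8, 47], [143.1, 200.4], {'L': (137, 200.5), 'Rt': (148, 199.0), 'T': (145, 197.0), 'B': (139, 204.0)})]
```

View pics/w13z.png

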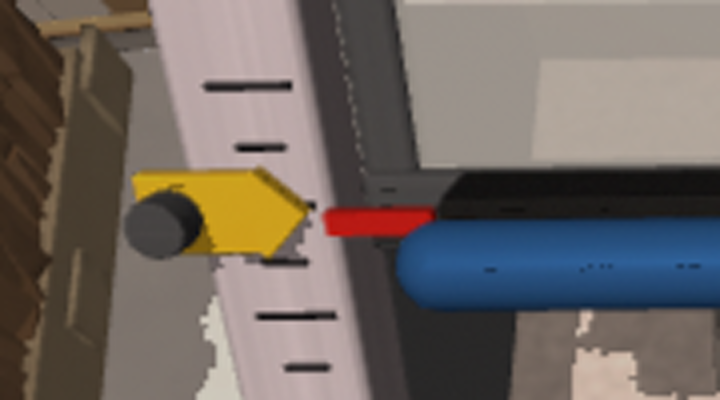

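Run:
```python
from h import *
np.set_printoptions(precision=2,suppress=True)
X,Y,Z=axes(); W=load('w13');V=load('w11')
u,v=50+325/4,90+222/4-.0; mu,mv=50+309/4,90+214/4
for dy in (-3.6,-5):
  for xo in (0,2,3): 
    print(dy,xo,trav(W,u,v,MK+dy*Y-xo*X)[0]-trav(W,mu,mv,MK)[0], trav(V,132.7,144.4,MK+dy*Y-xo*X)[0]-trav(V,127.3,133.7,MK)[0])
# refine mark from all views
m,e=tri(ray(V,127.3,133.7),ray(W,mu,mv),ray(load('w1'),40.5,152),ray(load('w2'),50.5,131.5),ray(load('s13'),148.5,199.3));print(m,e)
p,e=tri(ray(W,u,v),ray(load('s13'),151,199));print(p,e,'gap',(m-p)@Z,(m-p)@X,(m-p)@Y)
```

```text
-3.6 0 -1.2839791898961666 -7.352849317351854
-3.6 2 -0.6926312137498716 -6.7686851577391245
-3.6 3 -0.39695722567678005 -6.47660307793282
-5 0 -1.1156534447932607 -7.1884031521775
-5 2 -0.5243054686469574 -6.604238992564765
-5 3 -0.22863148057385346 -6.3121569127584545
[573.78 184.32 178.3 ] [np.float64(0.8944261062308203), np.float64(0.765897040475203), np.float64(0.6528028530487204), np.float64(0.8870800104385165), np.float64(0.33030794164997956)]
[571.21 180.43 178.44] [np.float64(0.44026679730250196), np.float64(0.44026679730236806)] gap 1.2081763873494344 1.6498315643544081 4.190368851171178
```

Call:
{"fn": "send_rows", "kwargs": {"steps": [[0,0.016,0.003,0,0,0,0],[0,0.034,0.006,0,0,0,0],[0,0.05,0.009,0,0,0,0],[0,0.05,0.009,0,0,0,0]]}}

```text
time_s: 12.73
eef_pos: [450.7, 109.6, 162.5]
ee_rot: [-1.708, 1.952, -0.711]
wrist_force: [-0.8, 0.2, -0.9]
finger_gap: -0.3
```

```bash
python3 m.py 14
python3 - <<'E'
from h import *
b=cv2.resize(cv2.imread('pics/w14.png')[10:110,50:230],(720,400),interpolation=2);cv2.imwrite('pics/w14z.png',b)
for f in ['w14']:
  for k in ['red','yel']:
    print(f,k,[ (st.tolist(),ce.tolist(),{a:(int(b[0]),round(float(b[1]),1)) for a,b in e.items()}) for st,ce,e in comps(f,k,6) if st[0]<200])
E
```

```text
[ 0.276 -0.66   2.505 -0.418  0.685  2.222] [450.698 109.567 162.462] [-0.769  0.213 -0.867]
w14 red [([104, 48, 19, 9, 145], [113.4, 52.2], {'L': (104, 49.5), 'Rt': (122, 52.0), 'T': (115, 48.0), 'B': (114, 56.0)})]
w14 yel [([48, 35, 52, 28, 836], [77.0, 48.0], {'L': (48, 37.5), 'Rt': (99, 48.0), 'T': (83, 35.0), 'B': (80, 62.0)})]
```

View pics/w14z.png

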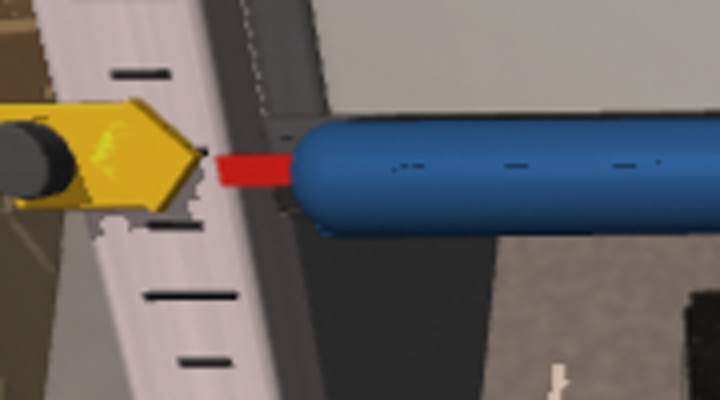

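Run:
```python
from h import *
np.set_printoptions(precision=2,suppress=True)
X,Y,Z=axes(); W=load('w14'); A=load('w13')
u,v=50+217/4,10+171/4; mu,mv=50+201/4,10+156/4
for dy in (-3.6,-5):
  for xo in (-2,0,2,3): 
    print(dy,xo,trav(W,u,v,MK+dy*Y-xo*X)[0]-trav(W,mu,mv,MK)[0])
m,e=tri(ray(W,mu,mv),ray(A,50+309/4,90+214/4));print(m,e)
p,e=tri(ray(W,u,v),ray(A,50+325/4,90+222/4));print(p,e,(m-p)@Z,(m-p)@X,(m-p)@Y)
for P in [MK]:
  o,d=ray(W,u,v);print('ray',d@X,d@Y,d@Z); o,d=ray(A,131,145);print('ray',d@X,d@Y,d@Z)
```

```text
-3.6 -2 -2.1032431034294508
-3.6 0 -1.983938252923698
-3.6 2 -1.864633402417945
-3.6 3 -1.804980977165099
-5 -2 -2.0673911286462254
-5 0 -1.9480862781404724
-5 2 -1.8287814276347243
-5 3 -1.7691290023818784
[570.72 181.65 182.8 ] [np.float64(0.13560271677164878), np.float64(0.13560271677160313)]
[570.61 180.29 180.03] [np.float64(0.14023665910652935), np.float64(0.14023665910657215)] 2.0750562430016317 -1.8344028160876436 1.3682849055884352
ray 0.9169736272029341 0.3936532004237147 -0.06478058976623446
ray 0.8827394209972603 0.359419620989391 -0.3026361687988795
```

Run:
```python
from h import *
np.set_printoptions(precision=4,suppress=True)
X,Y,Z=axes(); lip=np.array([465,51,102.])
for Q in [lip-42*X+80*Z,lip+17.6*X+86*Z]: rel(Q,tool(-7.5,50))
```

```text
shift [ 0.0573 -0.0436  0.0075] turn [-0.36 -0.07 -0.13]
shift [ 0.0572 -0.0595  0.0652] turn [-0.36 -0.07 -0.13]
```

Call:
{"fn": "send_rows", "kwargs": {"steps": [[0.015,-0.011,0.002,0,0,0,0],[0.035,-0.025,0.004,0,0,0,0],[0.052,-0.038,0.006,0,0,0,0],[0.057,-0.043,0.01,0,0,0,0],[0.057,-0.047,0.025,0,0,0,0],[0.057,-0.052,0.04,0,0,0,0],[0.057,-0.056,0.053,0,0,0,0],[0.057,-0.059,0.063,0,0,0,0],[0.057,-0.0595,0.065,0,0,0,0],[0.057,-0.0595,0.065,0,0,0,0]]}}

```text
time_s: 13.72
eef_pos: [534.0, 41.6, 157.3]
ee_rot: [-1.702, 1.948, -0.715]
wrist_force: [-0.6, -0.9, 0.4]
finger_gap: -0.1
```

Run:
```python
from h import *
np.set_printoptions(precision=4,suppress=True)
X,Y,Z=axes(); lip=np.array([465,51,102.]);s=sense();d=s['eef_pos']-lip;print('lip frame',d@X,d@Y,d@Z,s['wrist_force'],s['ee_rot'])
rel(lip+17.6*X-2.3*Y+99.6*Z,R.from_rotvec([-1.704,1.947,-.714]))
```

```text
lip frame 17.797788875844695 -0.29426579941003794 87.0695374444484 [-0.6333 -0.9228  0.4034] [-1.7017  1.9476 -0.7152]
shift [ 0.002  -0.0123 -0.0023] turn [-0.07 -0.04 -0.08]
```

Call:
{"fn": "send_rows", "kwargs": {"steps": [[0,-0.004,-0.001,0,0,0,0],[0,-0.007,-0.0015,0,0,0,0],[0,-0.0095,-0.002,0,0,0,0],[0,-0.011,-0.0023,0,0,0,0],[0,-0.012,-0.0023,0,0,0,0],[0,-0.0123,-0.0023,0,0,0,0],[0,-0.0123,-0.0023,0,0,0,0],[0,-0.0123,-0.0023,0,0,0,0]]}}

```text
time_s: 14.38
eef_pos: [541.4, 40.7, 166.5]
ee_rot: [-1.702, 1.948, -0.715]
wrist_force: [-3.7, 0.0, 0.3]
finger_gap: -0.2
```

Run:
```python
from h import *
X,Y,Z=axes(); lip=np.array([465,51,102.]);s=sense();d=s['eef_pos']-lip;print('lip frame',d@X,d@Y,d@Z,s['wrist_force'])
cap('scene','s15')
print([ (st.tolist(),ce.tolist()) for st,ce,e in comps('s15','red',6) if st[0]<200])
```

```text
lip frame 17.572810759900186 -0.28818579065094774 98.97629006263061 [-3.73203601  0.02713332  0.25045318]
[([151, 195, 7, 4, 16], [154.1, 196.9])]
```

Call:
{"fn": "send_rows", "kwargs": {"steps": [[0,0.005,0.001,0,0,0,0],[0,0.01,0,0,0,0,0],[0,0.014,-0.02,0,0,0,0],[0,0.02,-0.04,0,0,0,0],[-0.01,0.035,-0.06,0,0,0,0],[-0.03,0.05,-0.065,0,0,0,0],[-0.055,0.065,-0.065,0,0,0,0],[-0.075,0.07,-0.065,0,0,0,0],[-0.08,0.07,-0.065,0,0,0,0],[-0.08,0.07,-0.065,0,0,0,0]]}}

```text
time_s: 15.27
eef_pos: [457.5, 134.0, 171.0]
ee_rot: [-1.705, 1.944, -0.714]
wrist_force: [0.5, 0.5, -0.2]
finger_gap: 0.0
```

```bash
python3 m.py 16
python3 - <<'E'
from h import *
for f in ['w16']:
  for k in ['red','yel']:
    z=[ (st.tolist(),ce.tolist()) for st,ce,e in comps(f,k,6) if st[0]<300]; print(z)
    if k=='red': u,v=map(int,z[0][1])
y0=max(0,v-50);x0=max(0,u-110);print(x0,y0)
b=cv2.resize(cv2.imread('pics/w16.png')[y0:y0+100,x0:x0+180],(720,400),interpolation=2);cv2.imwrite('pics/w16z.png',b)
E
```

```text
[ 0.343 -0.61   2.466 -0.478  0.697  2.322] [457.499 134.041 170.965] [ 0.479  0.499 -0.23 ]
[([153, 63, 23, 8, 175], [163.9, 66.4])]
[([99, 53, 50, 26, 749], [126.7, 64.6])]
53 16
```

View pics/w16z.png

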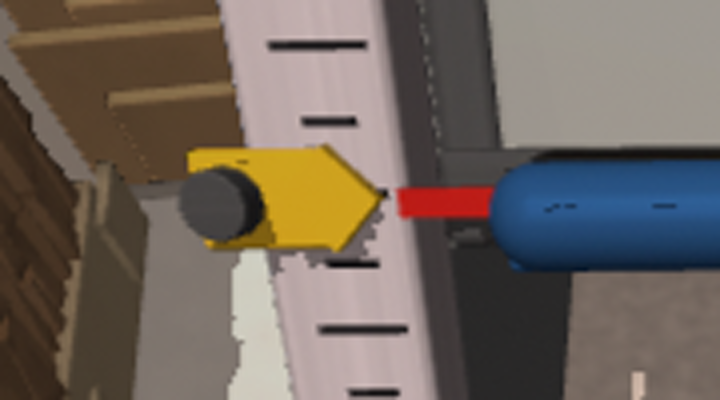

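Run:
```python
from h import *
X,Y,Z=axes(); W=load('w16')
u,v=53+398/4,16+202/4; mu,mv=53+383/4,16+197/4
for dy in (-2,-4):
  for xo in (-2,0,2): 
    print(dy,xo,trav(W,u,v,MK+dy*Y-xo*X)[0]-trav(W,mu,mv,MK)[0])
o,d=ray(W,u,v);print('ray',d@X,d@Y,d@Z)
```

```text
-2 -2 -0.9041438173870899
-2 0 -0.7177855960632469
-2 2 -0.5314273747394038
-4 -2 -0.8483765692913025
-4 0 -0.6620183479674493
-4 2 -0.47566012664361645
ray 0.9535249681825546 0.28534004611324043 -0.09680492310080152
```

Run:
```python
from h import *
np.set_printoptions(precision=4,suppress=True)
X,Y,Z=axes(); lip=np.array([465,51,102.])
for Q in [lip-42*X+80*Z,lip+17.6*X+87*Z]: rel(Q,tool(-7.5,50))
```

```text
shift [ 0.0793 -0.0406  0.0096] turn [-0.34 -0.13 -0.2 ]
shift [ 0.0791 -0.0575  0.0671] turn [-0.34 -0.13 -0.2 ]
```

Call:
{"fn": "send_rows", "kwargs": {"steps": [[0.02,-0.01,0.002,0,0,0,0],[0.05,-0.025,0.005,0,0,0,0],[0.075,-0.037,0.008,0,0,0,0],[0.079,-0.041,0.012,0,0,0,0],[0.079,-0.045,0.028,0,0,0,0],[0.079,-0.05,0.043,0,0,0,0],[0.079,-0.054,0.056,0,0,0,0],[0.079,-0.057,0.065,0,0,0,0],[0.079,-0.0575,0.067,0,0,0,0],[0.079,-0.0575,0.067,0,0,0,0]]}}

```text
time_s: 16.25
eef_pos: [533.7, 41.2, 156.7]
ee_rot: [-1.701, 1.951, -0.715]
wrist_force: [0.7, 0.6, 0.4]
finger_gap: -0.0
```

Run:
```python
from h import *
np.set_printoptions(precision=4,suppress=True)
X,Y,Z=axes(); lip=np.array([465,51,102.]);s=sense();d=s['eef_pos']-lip;print('lip frame',d@X,d@Y,d@Z,s['wrist_force'],s['ee_rot'])
rel(lip+17.6*X-.3*Y+100.2*Z,R.from_rotvec([-1.702,1.948,-.715]))
```

```text
lip frame 18.011258530494423 -0.7475248692104763 86.51127854059716 [0.7488 0.5575 0.3896] [-1.7011  1.951  -0.7148]
shift [-0.0005 -0.0134 -0.0027] turn [ 0.08 -0.09 -0.09]
```

Call:
{"fn": "send_rows", "kwargs": {"steps": [[0,-0.004,-0.001,0,0,0,0],[0,-0.008,-0.0015,0,0,0,0],[0,-0.0105,-0.002,0,0,0,0],[0,-0.012,-0.0023,0,0,0,0],[0,-0.013,-0.0026,0,0,0,0],[0,-0.0134,-0.0027,0,0,0,0],[0,-0.0134,-0.0027,0,0,0,0],[0,-0.0134,-0.0027,0,0,0,0]]}}

```text
time_s: 16.92
eef_pos: [541.6, 40.2, 166.8]
ee_rot: [-1.702, 1.952, -0.714]
wrist_force: [-3.9, -0.1, 0.2]
finger_gap: 0.2
```

Run:
```python
from h import *
X,Y,Z=axes(); lip=np.array([465,51,102.]);s=sense();d=s['eef_pos']-lip;print('lip frame',d@X,d@Y,d@Z,s['wrist_force'])
```

```text
lip frame 17.615354344901235 -0.7491650829336578 99.42698029837436 [-3.86105662 -0.08534996  0.18822834]
```

Call:
{"fn": "send_rows", "kwargs": {"steps": [[0,0.005,0.001,0,0,0,0],[0,0.01,0,0,0,0,0],[0,0.014,-0.02,0,0,0,0],[0,0.02,-0.04,0,0,0,0],[-0.01,0.035,-0.06,0,0,0,0],[-0.03,0.05,-0.065,0,0,0,0],[-0.055,0.065,-0.065,0,0,0,0],[-0.075,0.07,-0.065,0,0,0,0],[-0.08,0.07,-0.065,0,0,0,0],[-0.08,0.07,-0.065,0,0,0,0]]}}

```text
time_s: 17.75
eef_pos: [457.9, 133.8, 171.4]
ee_rot: [-1.705, 1.948, -0.713]
wrist_force: [0.1, -0.0, 0.2]
finger_gap: -0.2
```

```bash
python3 m.py 17
python3 - <<'E'
from h import *
b=cv2.resize(cv2.imread('pics/w17.png')[16:116,53:233],(720,400),interpolation=2);cv2.imwrite('pics/w17z.png',b)
E
```

```text
[ 0.343 -0.608  2.463 -0.477  0.7    2.322] [457.918 133.761 171.423] [ 0.148 -0.037  0.218]
```

View pics/w17z.png

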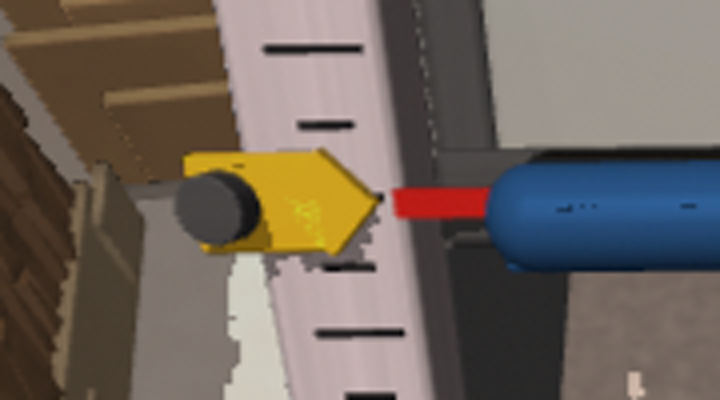

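View pics/s17.png

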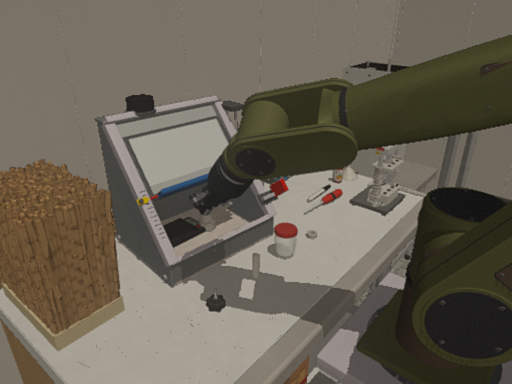

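View pics/d17.png

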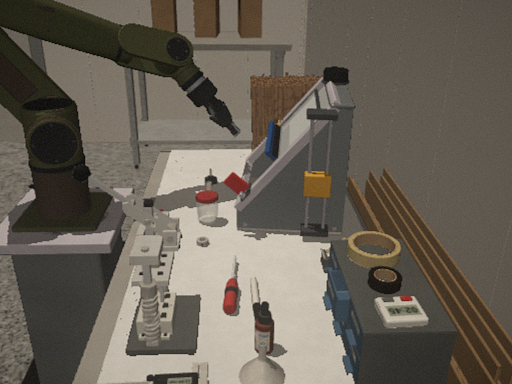

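Call:
{"fn": "send_rows", "kwargs": {"steps": [[0,0,-0.015,0,0,0,0],[0,0,-0.03,0,0,0,0],[0,0,-0.045,0,0,0,0],[0,0,-0.05,0,0,0,0],[0,0,-0.05,0,0,0,0],[0,0,-0.05,0,0,0,0]]}}

```text
time_s: 18.4
eef_pos: [426.8, 135.6, 210.1]
ee_rot: [-1.699, 1.953, -0.715]
wrist_force: [0.3, -0.4, -0.1]
finger_gap: -0.2
```

Run:
```python
from h import *
s=sense();print(s['qpos'],s['eef_pos'],s['wrist_force'],s['time_s']); 
cap('scene','s18')
for f in('s0','s18') if 0 else ('s17','s18'):
    print([ (ce.tolist()) for st,ce,e in comps(f,'red',6)],[ (ce.tolist()) for st,ce,e in comps(f,'yel',6)])
print(finish_job())
```

```text
[ 0.38746559 -0.74657396  2.46962679 -0.45085054  0.83882625  2.30089335] [426.75803152 135.60416491 210.12488269] [ 0.27697666 -0.38487554 -0.13739065] 18.4
[[380.3, 148.4], [278.7, 187.1], [337.3, 192.6], [154.1, 196.6], [327.6, 198.2], [285.5, 229.9], [303.4, 380.8]] [[377.2, 152.2], [143.1, 200.4]]
[[381.0, 148.5], [278.8, 187.1], [337.4, 192.6], [154.1, 196.6], [327.6, 198.2], [285.5, 229.9], [303.4, 380.7]] [[377.2, 152.2], [142.9, 200.5]]
the job is handed in; nothing more can be done
None
```

The catch is fully out, the window is up at the yellow mark, and the arm is backed away. I handed the job in at 18.4 s, with no verdict reported.

- **Catch:** I pushed the red tab outward with the closed fingertips until it hit its stop. It moved about 29–30 mm; with its start offset of 0–6 mm, that fits the 34 mm end. The wrist force reached about 44 N against the stop, which is well under the 120 N limit. In the picture the tongue is clear of the lip.
- **Window:** I raised it from beneath the lip in four pushes, looking again before each correction. In the last nearly square-on wrist view, the pointer tip is about 0.3 mm below the mark tip. I judged that by eye from the pixels.
- **Measurement disagreement:** Before the last two pushes, two views gave different gaps: 0.6–1.2 mm in an oblique view and 1.9 mm nearly square-on. I trusted the square-on one, because the mark probably stands about 2 mm proud of the pointer and skews the oblique view.
- **Last checks:** The force reading was near zero, the pointer and mark had not moved since the window was released, and the loose things looked where they were at the start.
- **Joint range:** Joint 2 read −1.024 and −1.023 at two points while positioning, just past its listed −1.02 limit. I moved it back straight after each; I don't know whether the judge counts that.

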